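Fit the isolator's knob and hold it home against its spring

TASK

Get this isolator switch ready for its knob screw: first turn the black lock ring on the enclosure's cover clockwise (seen from above) as far as it goes, so that its pip meets the long mark and the switch is locked in. Then pick up the pointer knob from the rubber mat, turn it so that the flat in its bore matches the flat on the D-shaft, push it onto the shaft and press it fully home, all the way down against its sprung washer. The program finishes while holding: keep holding the knob pressed fully home and do not let it spring back up, as its side screw will be tightened next; leave the other parts on the bench where they lie.

Things in the scene. Friction and masses are not known exactly. Their poses are not given: they have to be found in the camera images.
- isolator: Isolator switch: grey plastic box 170 x 130 mm, 75 mm high, lying on its back, fixed to the bench, cover up. Origin: centre of its underside, straight below the shaft; x along the 170 mm, towards the end with the steel conduit connector (30 mm wide, reaching 119 mm from the origin, lower than 45 mm); z up.
- shaft_top (a point): Centre of the top end of the switch's upright steel D-shaft at the middle of the cover, 31 mm above the cover (106 mm above the bench). Axes as the isolator's. 16 mm diameter with one flat, 2.5 mm from the axis, facing +x; at the top 2 mm the round side is bevelled to 12.6 mm diameter, the flat is not. The shaft is fixed and does not turn.
- ring_mid (a point): Centre of the black lock ring, on the shaft axis, 8 mm above the cover. The ring lies on the cover: 16 mm high, 64 mm diameter, with two parallel gripping flats 54 mm apart, 34 mm wide, facing this frame's +y and -y; bore 34 mm. A white pip on its top points along +x. The frame turns with the ring; locked, it is parallel to shaft_top's, the pip at the long mark on the cover.
- lock_ring (a joint): Turn of the lock ring about the shaft axis, rad; grows clockwise seen from above: 0 = open (pip at the short mark), 1.05 = locked, at its hard stop (pip at the long mark). Starts at 0 to 0.3. Rubs with about 0.1 N m and stays where it is left.
- thrust_washer (a joint): How far the sprung steel washer round the shaft (30 mm diameter, 2 mm thick, on a coil spring) is pressed down, m: 0 = free, its top 23 mm above the cover and 8 mm below the shaft's top; 0.005 = fully down, top 18 mm above the cover, 2 mm above the ring. Gives way at 4 N, needs 12 N fully down, springs back when let go.
- knob_mid (a point): Centre, half-way up, of the loose black die-cast pointer knob, 38 mm high, 190 to 290 g, lying bore down on the mat: a round body 56 mm diameter, 18 mm high, and on it a straight grip bar 13 mm wide, 20 mm high, along this frame's x from -26 to +27 mm. The bar's pointed end, with a short white line on top, is at +x; z up.
- knob_bore (a point): Centre of the knob's underside, the mouth of its D-shaped bore; axes as knob_mid's. 15 mm deep, 17.2 mm diameter, with a flat 3.2 mm from the axis on the +x (pointer) side, so the pointer must point as the shaft's flat faces, within 5 degrees or so. Above the cover it is 31 mm on the shaft's end (turned wrongly it stays there or jams), 23 mm on the free washer, 18 mm fully home.
- mat: Light grey rubber bench mat, 230 x 230 mm, 3 mm thick, fixed; origin at the centre of its underside. The knob and three bystanders lie on it.
- coupling_mid (a point): Bystander on the mat: upright steel conduit coupling, 33 mm diameter, 54 mm high; its centre.
- locknut_mid (a point): Bystander on the mat: flat steel conduit locknut, 51 mm over its lugs, 6 mm high; its centre.
- dial_mid (a point): Bystander on the mat: small round black dial knob without a grip bar, 36 mm diameter, 19 mm high; its centre.
- gland_mid (a point): Bystander on the bench on the left: grey plastic cable gland standing upright, 35 mm over its hexagon's corners, 40 mm high; its centre.
- junction_box_mid (a point): Bystander towards the back of the bench: open square steel junction box, 102 x 102 x 40 mm; its centre.
- elbow_body_mid (a point): Bystander towards the back: aluminium conduit elbow body, about 127 x 50 x 36 mm; its centre.
- screwdriver_grip (a point): Bystander towards the back: black-handled screwdriver, 200 mm long, lying; a point in its handle, 13 mm above the bench.

How it is judged:
On the way, in this order (a step that is already met when the one before it is completed fails the run):
1. the lock ring is turned clockwise to its stop (value of joint lock_ring above 0.95 rad), for 0.2 s.
2. the knob is on the shaft, the flats matched (z of knob_mid in the frame of shaft_top below 0.0135 m and horizontal distance between knob_mid and shaft_top below 0.004 m and angle between the x axis of knob_mid and the x axis of shaft_top, either way round below 0.22 rad and value of joint lock_ring above 0.95 rad), for 0.1 s.
At the end, for the whole second after the job is handed in: Lock ring within 0.1 rad of its stop; knob on the shaft (axes within 3 mm, upright, flats matched within 0.22 rad) and pressed home to within 1.8 mm, the washer at least 3.5 mm down and pressed with more than 6 N; the fingers still on the knob (value of joint lock_ring above 0.95 rad and z of knob_mid in the frame of shaft_top between 0.003 and 0.0078 m and horizontal distance between knob_mid and shaft_top below 0.003 m and angle between knob_mid's own z axis and vertical below 0.12 rad and angle between the x axis of knob_mid and the x axis of shaft_top, either way round below 0.22 rad and value of joint thrust_washer above 0.0035 m and contact force between knob and thrust_washer above 6 N and contact force between the fingers and knob above 3 N); the arm keeps its last pose, push and grip.
It fails at once if a bystander is shifted more than 25 mm (distance of any of coupling_mid, locknut_mid, dial_mid, gland_mid, junction_box_mid, elbow_body_mid, screwdriver_grip from where it was at the start of the episode above 0.025 m).
It also fails if it takes over 64 s, if anything falls off the work surface, if the arm or the gripper's body presses on something with over 40 N, if the wrist force passes 120 N, or if a joint passes its speed limit or range.

ROBOT

A 7-joint arm with a two-finger parallel gripper is mounted at the origin on the work surface. World frame = base frame: x ahead of the robot, y to its left, z up, the work surface at z = 0. Lengths are in m, angles in rad, forces in N, time in s.
With the tool pointing down it reaches from about 0.425 to 0.925 m from the base axis. Payload 6.8 kg.
Tool frame: the origin (TCP) lies at the very end of the fingers, on their centre line; the grasp point (between the pads) lies bot.hold_point_z behind it (bot.hold_point_z is the distance from the TCP to the grasp point, in m); x points along the fingers, z is the direction in which the jaws open and shut, and the axes are right-handed (so a half turn about x gives the same grasp; the last joint's range is limited). The gripper opens to 85 mm and grips with 20 to 120 N. Pads are 22 mm wide; open, the fingers measure 114 mm over their backs; the gripper's body (76 mm by 85 mm) begins 54 mm behind the grasp point. The pads swing forward as they close: fully open they stand 13 mm farther back than shut.
Start: joints at [1.173, 0.477, 0.022, 1.555, -0.011, 1.109, -0.083], TCP at [0.193, -0.647, 0.197] pointing down, gripper open.
Joint ranges: [-2.96, 2.96], [-0.34, 2.1], [-1.41, 1.46], [0.24, 2.44], [-1.37, 4.51], [0.17, 1.92], [-2.96, 2.96]. Speed limits (rad/s): [2.39, 2.39, 3.14, 3.14, 3.14, 3.14, 3.14].

INTERFACE

Orientations are given as a unit quaternion [w, x, y, z].
In Python, from station import bot gives the robot as it stands.
- The arm moves only by the tool drive_tool, never from a script. Its arguments are lists of equal length, an entry for each row: "slide": the shift along the world's x, y, z in mm, a list of three; "turn": the turn, a rotation vector about the world's x, y, z in rad, a list of three; "gripper": the opening, from 0 (shut) to 1 (fully open). A call has 1 to 10 rows; each row is the pose to reach, as a shift and turn from the pose measured when the call began; what a row does not reach only later rows make up. A row lasts 1/10 s, in which the tool goes at most 50 mm and 8.59 degrees, less where a joint would pass 70% of its speed; a pose out of reach is approached as far as the arm can. A call with a gripper value outside its range is refused whole. The fingers move at their own pace and stop on an object; "squeeze" is the grip in N (left out, the last holds). Time passes only in rows, so rows that repeat a pose let the fingers close. It gives the time, the measured TCP pose, the force and the opening at its end, in the units of the state.
- bot.get_obs(): the state, without advancing time (a new reading comes with each control period).
- bot.read_camera(name): name is "side" or "top"; returns a dict with "color" (480x640x3 uint8, red, green, blue), "fovy" (degrees; the focal length in pixels is half the picture's height over the tangent of half this angle, whatever the lens; pixels are square), "cx", "cy" (the principal point, pixels), "dist_coeffs" ([k1, k2, p1, p2, k3] as OpenCV has them; the pictures are not rectified), "R" (3x3) and "t" (3): a world point X has camera coordinates R X + t. Camera axes: x right, y down, z forward; pixel columns grow to the right and rows downward; lengths in m; the calibration is good to about 2 mm. A picture is of the moment at which its call begins. There is no depth.
- bot.hand_in(): hands the job in, once; it reports no verdict.
The state is a dict: "t": time; "q": joint angles; "joint_vel": joint speeds; "joint_torque": joint torques, N m; "eef_pos": TCP position; "tool_rot": TCP orientation; "contact_force": force on the tool from outside, world axes, zero at the start; "torque": the same for the moment, N m; "gripper_width": opening from 0.0 (shut) to 1.0 (fully open).
Only numpy, scipy, OpenCV 4.12 (cv2) and the standard library are available. Lean on these libraries where they do the work, as an engineer would, in place of code of your own. Each camera call takes 0.05 s, during which the arm holds its last target.

## Working session

There is one attempt and no reset: what is moved stays moved. The work goes in short steps, Python scripts to look and compute and a tool call to move; the robot and the scene stay as the last step left them, time stands still between calls to the robot, and variables do not carry over. Pictures are saved under pics/ and viewed, and the job is handed in when it is done.

Besides the shell and the picture viewer there is one more tool, called after "Call:" as name(argument=value, ...), one argument or row to a line, values as JSON. drive_tool: Moves the arm, as the interface text tells. Its arguments: {"type":"object","properties":{"slide":{"type":"array"},"turn":{"type":"array"},"gripper":{"type":"array"},"squeeze":{"type":"number"}},"required":["slide","turn","gripper"]}

```bash
ls; mkdir -p pics; cat > h.py <<'E'
import numpy as np, cv2
from station import bot
def K(c):
    h,w=c["color"].shape[:2]; f=h/2/np.tan(np.radians(c["fovy"])/2)
    return np.array([[f,0,c["cx"]],[0,f,c["cy"]],[0,0,1.]])
def ray(c,uv,z):
    p=cv2.undistortPoints(np.array(uv,float).reshape(-1,1,2),K(c),np.array(c["dist_coeffs"],float)).reshape(-1,2)
    R=np.array(c["R"]);t=np.array(c["t"]);o=-R.T@t
    d=np.c_[p,np.ones(len(p))]@R
    return o+d*((z-o[2])/d[:,2])[:,None]
def proj(c,X):
    R=np.array(c["R"]);t=np.array(c["t"])
    return cv2.projectPoints(np.array(X,float).reshape(-1,1,3),cv2.Rodrigues(R)[0],t,K(c),np.array(c["dist_coeffs"],float))[0].reshape(-1,2)
E
python3 - <<'E'
from h import *
import pickle
for n in("top","side"):
    c=bot.read_camera(n); pickle.dump(c,open(n+"0.pkl","wb"))
    cv2.imwrite(f"pics/{n}0.png",c["color"][:,:,::-1]); print(n,c["fovy"],c["dist_coeffs"],-np.array(c["R"]).T@c["t"],np.round(c["R"],2).tolist())
o=bot.get_obs(); print(o, bot.hold_point_z)
E
```

```text
pics
top 44.298044901919255 [-0.03081586  0.          0.          0.          0.        ] [0.38279083 0.05475302 1.34636427] [[0.02, -1.0, -0.0], [-0.98, -0.02, -0.19], [0.19, 0.01, -0.98]]
side 56.172237759192505 [-0.11030844  0.          0.          0.          0.        ] [0.15269711 0.59000269 0.56989309] [[-0.75, -0.66, 0.02], [-0.39, 0.41, -0.82], [0.53, -0.63, -0.57]]
{'t': 0.1, 'q': array([ 1.17287451,  0.47769665,  0.02233995,  1.55633714, -0.01149927,
        1.10935645, -0.08309264]), 'joint_vel': array([-5.32437265e-04, -5.20811822e-04, -3.53655311e-05, -3.41045376e-03,
        1.27686598e-03, -1.23167201e-03, -1.60240930e-04]), 'joint_torque': array([ 4.15664646e-03, -5.97764575e+01,  1.61378201e+00, -2.81954867e+01,
        1.28867256e-02,  5.04712109e-03,  2.10571937e-05]), 'eef_pos': array([ 0.19271647, -0.64627607,  0.19564342]), 'tool_rot': array([ 0.56647025,  0.42286618,  0.5674652 , -0.42223086]), 'contact_force': array([ 0.08005446,  0.01255578, -0.79202304]), 'torque': array([-0.0379791 ,  0.02243334, -0.00427901]), 'gripper_width': 0.9970987933769241} 0.0187
```

View pics/top0.png

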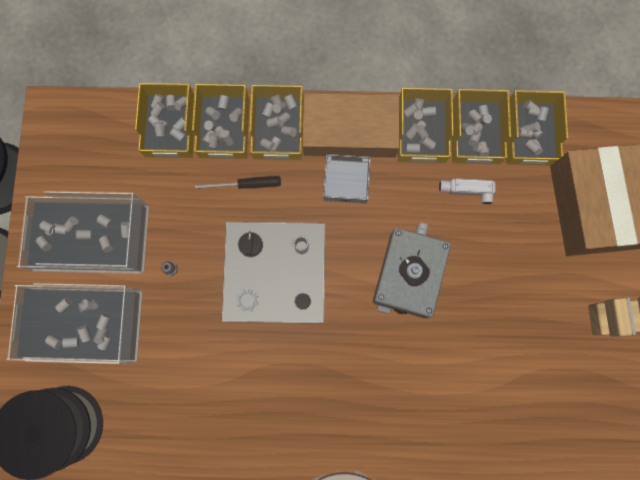

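View pics/side0.png

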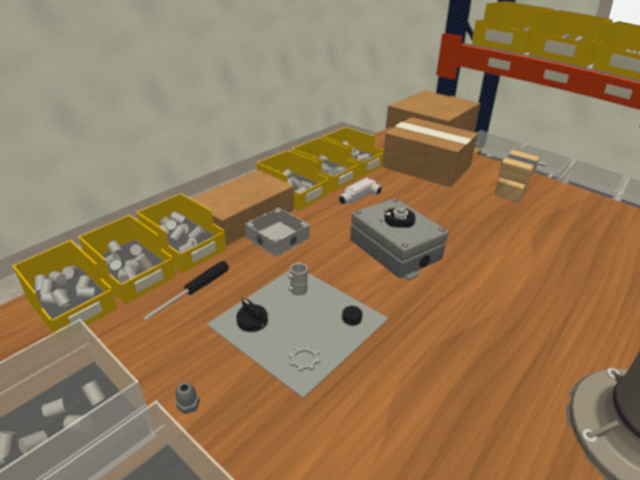

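```bash
python3 - <<'E'
from h import *
import pickle
c=pickle.load(open("top0.pkl","rb")); s=pickle.load(open("side0.pkl","rb"))
P=[[.193,-.647,.197],[0,0,0],[0.5,0,0],[.5,-.2,.075]]
print(proj(c,P),proj(s,P))
z=lambda c,x,y,w,h,k,n: cv2.imwrite(n,cv2.resize(c["color"][y:y+h,x:x+w,::-1],None,fx=k,fy=k,interpolation=cv2.INTER_CUBIC))
z(c,365,215,95,110,5,"pics/t_iso.png"); z(c,215,215,115,115,5,"pics/t_mat.png")
z(s,340,185,120,100,5,"pics/s_iso.png"); z(s,200,255,200,150,4,"pics/s_mat.png")
E
```

```text
[[692.34546248 455.3196602 ]
 [343.25380914 528.19341179]
 [346.60350683 294.49486545]
 [440.76610362 293.42631099]] [[638.20864554 152.48027482]
 [642.96950154 432.7015967 ]
 [375.4255325  289.70243007]
 [432.0811443  218.49815769]]
```

View pics/t_iso.png

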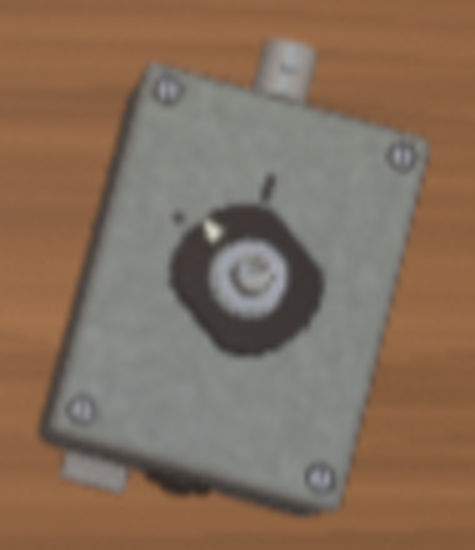

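View pics/t_mat.png

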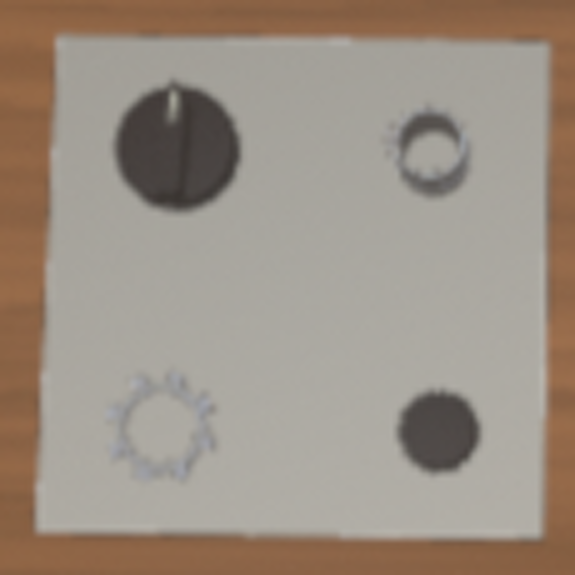

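View pics/s_iso.png

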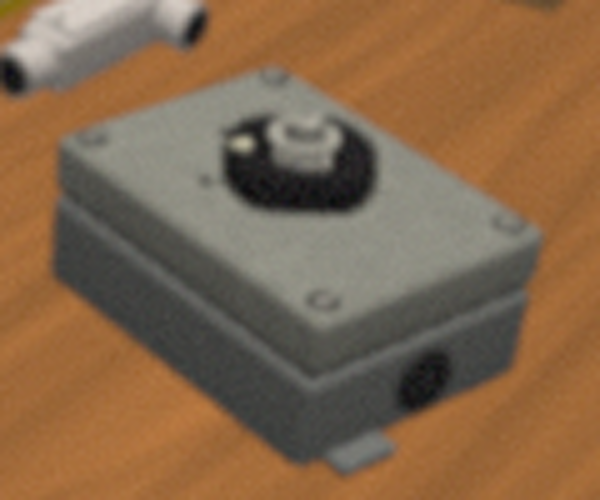

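View pics/s_mat.png

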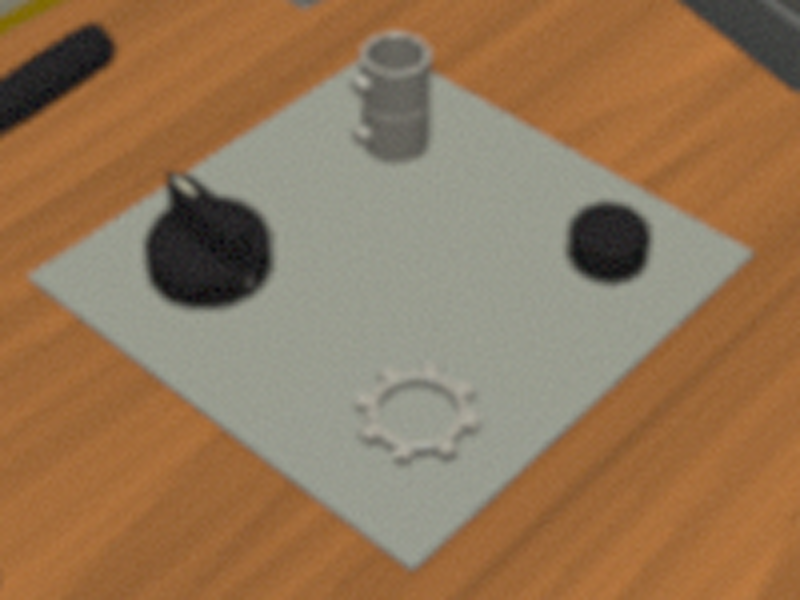

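```bash
python3 - <<'E'
from h import *
import pickle
c=pickle.load(open("top0.pkl","rb")); s=pickle.load(open("side0.pkl","rb"))
def cr(p,x,y,k): return (np.array(p,float)+.5)/k-.5+[x,y]
sc=cr([(168,90),(402,156),(320,478),(82,408)],365,215,5)
W=ray(c,sc,.0755); print("screws top\n",W.round(4),W[:,:2].mean(0))
ss=cr([(92,137),(275,76),(510,222),(322,300)],340,185,5)
V=ray(s,ss,.0755); print("screws side\n",V.round(4),V[:,:2].mean(0))
for w in(W,V):
    d=(w[0]+w[1]-w[2]-w[3]); d2=w[0]+w[3]-w[1]-w[2]
    print("yaw",np.degrees(np.arctan2(d[1],d[0])),np.degrees(np.arctan2(d2[1],d2[0]))-90)
# top/grey mask of cover
im=c["color"].copy(); hsv=cv2.cvtColor(im,cv2.COLOR_RGB2HSV)
print(hsv[230:235,400:403].tolist()[0],hsv[260,240],hsv[290,330])
print("pip",ray(c,cr([(212,230)],365,215,5),.091), "shaft top",ray(c,cr([(253,271)],365,215,5),.106),"side shaft",ray(s,cr([(305,128)],340,185,5),.106),"pip side",ray(s,cr([(241,145)],340,185,5),.091))
print("longmark",ray(c,cr([(268,187)],365,215,5),.075))
# knob: dark mask
def blob(c,x,y,w,h,z):
    g=c["color"][y:y+h,x:x+w].max(2); m=(g<90).astype(np.uint8)
    n,l,st,ce=cv2.connectedComponentsWithStats(m)
    for i in range(1,n):
        if st[i,4]>60: 
            print(st[i], ray(c,ce[i]+[x,y],z).round(4))
blob(c,222,225,100,95,.021);print('side');blob(s,215,290,160,80,.012)
k=cr([(173,85),(180,207)],215,215,5); print("knob bar ends",ray(c,k,.041), "white", ray(c,cr([(172,103)],215,215,5),.041))
ks=cr([(182,178)],200,255,4); print(ray(s,ks,.041))
cp=cr([(432,138),(440,432),(163,425)],215,215,5); print("coupling top, dial,nut",ray(c,cp[:1],.057),ray(c,cp[1:2],.022),ray(c,cp[2:],.008))
E
```

```text
screws top
 [[ 0.6316 -0.1084  0.0755]
 [ 0.6043 -0.2108  0.0755]
 [ 0.4635 -0.1732  0.0755]
 [ 0.4913 -0.071   0.0755]] [ 0.54766847 -0.14085461]
screws side
 [[ 0.6325 -0.1098  0.0755]
 [ 0.6046 -0.2125  0.0755]
 [ 0.4639 -0.1755  0.0755]
 [ 0.4911 -0.0718  0.0755]] [ 0.54801257 -0.14238088]
yaw -14.932039189164344 -15.068150592562617
yaw -14.877387887501792 -14.957002793727327
[[18, 11, 117], [30, 12, 125], [23, 16, 127]] [ 23  14 166] [ 12 129 152]
pip [[ 0.5676016  -0.12516048  0.091     ]] shaft top [[ 0.54821233 -0.14031404  0.106     ]] side shaft [[ 0.54311618 -0.13397907  0.106     ]] pip side [[ 0.56777839 -0.12621452  0.091     ]]
longmark [[ 0.5894377  -0.15203764  0.075     ]]
[ 17   8  24  24 430] [[0.6071 0.2223 0.021 ]]
[ 74  69  14  15 170] [[0.4819 0.0995 0.021 ]]
side
[ 22  10  31  32 735] [[0.6108 0.2235 0.012 ]]
[127  16  20  20 322] [[0.4831 0.0994 0.012 ]]
knob bar ends [[0.63339817 0.22334471 0.041     ]
 [0.57784115 0.21774248 0.041     ]] white [[0.62512667 0.22342881 0.041     ]]
[[0.62882667 0.21974661 0.041     ]]
coupling top, dial,nut [[0.60883224 0.10513565 0.057     ]] [[0.48140824 0.09920031 0.022     ]] [[0.48283189 0.22523588 0.008     ]]
```

```bash
python3 - <<'E'
from h import *
import pickle
from scipy.spatial.transform import Rotation as R
c=pickle.load(open("top0.pkl","rb")); s=pickle.load(open("side0.pkl","rb"))
def z(c,x,y,w,h,k):
    a=c["color"][y:y+h,x:x+w,::-1].astype(float); a=np.clip((a-20)*2.5,0,255).astype(np.uint8)
    return cv2.resize(a,None,fx=k,fy=k,interpolation=cv2.INTER_CUBIC)
cv2.imwrite("pics/knobz.png",np.hstack([z(c,234,228,32,32,12),z(s,232,295,40,40,10)[:384]]))
o=bot.get_obs(); q=o["tool_rot"]; M=R.from_quat(q[[1,2,3,0]]).as_matrix(); print(M.round(3)); print("jaw yaw",np.degrees(np.arctan2(M[1,2],M[0,2])))
E
```

```text
[[-0.001  0.958  0.286]
 [ 0.002  0.286 -0.958]
 [-1.    -0.    -0.002]]
jaw yaw -73.3927040205472
```

View pics/knobz.png

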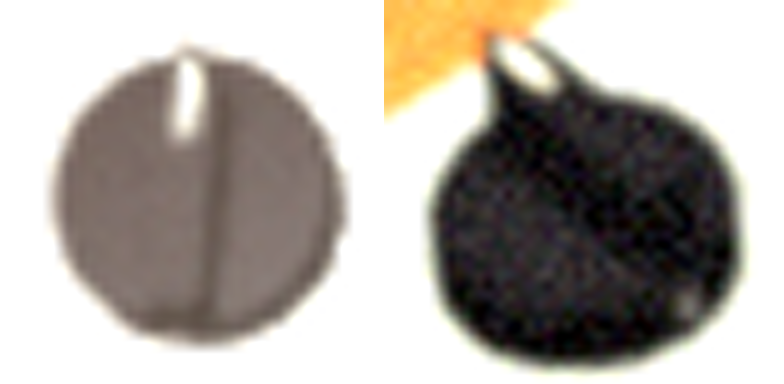

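Call:
drive_tool(
  slide=[
    [28,40,0],
    [57,80,0],
    [85,120,0],
    [113,160,0],
    [142,200,0],
    [170,240,0],
    [199,280,0],
    [227,320,0],
    [255,360,0],
    [284,400,0],
  ],
  turn=[
    [0,0,0.04],
    [0,0,0.08],
    [0,0,0.12],
    [0,0,0.16],
    [0,0,0.2],
    [0,0,0.24],
    [0,0,0.28],
    [0,0,0.32],
    [0,0,0.36],
    [0,0,0.38],
  ],
  gripper=[1,1,1,1,1,1,1,1,1,1],
)

```text
t: 1.1
eef_pos: [0.4771, -0.2446, 0.1955]
tool_rot: [0.636, 0.308, 0.637, -0.307]
contact_force: [1.5, 0.2, -0.3]
gripper_width: 1.0
```

Call:
drive_tool(
  slide=[
    [24,35,0],
    [48,70,0],
    [71,103,0],
    [71,103,0],
    [71,103,0],
  ],
  turn=[
    [0,0,0],
    [0,0,0],
    [0,0,0],
    [0,0,0],
    [0,0,0],
  ],
  gripper=[1,1,1,1,1],
)

```text
t: 1.6
eef_pos: [0.5481, -0.1406, 0.195]
tool_rot: [0.636, 0.307, 0.638, -0.307]
contact_force: [-1.0, 0.2, -1.6]
gripper_width: 0.998
```

```bash
cat > look.py <<'E'
from h import *
import sys,pickle
from scipy.spatial.transform import Rotation as R
tag=sys.argv[1]; a=[]
B={"top":(365,205,100,110),"side":(330,130,130,143)}
if len(sys.argv)>2: B=eval(sys.argv[2])
for n in("top","side"):
    c=bot.read_camera(n); pickle.dump(c,open(f"{tag}_{n}.pkl","wb"))
    x,y,w,h=B[n]; i=c["color"][y:y+h,x:x+w,::-1]
    k=400/w; print(n,"scale",k); a.append(cv2.resize(i,(400,int(h*k)),interpolation=cv2.INTER_CUBIC))
m=min(i.shape[0] for i in a); cv2.imwrite(f"pics/{tag}.png",np.hstack([i[:m] for i in a]))
o=bot.get_obs(); q=o["tool_rot"]; M=R.from_quat(q[[1,2,3,0]]).as_matrix()
print("t",o["t"],"pos",o["eef_pos"].round(4),"jaw yaw",np.degrees(np.arctan2(M[1,2],M[0,2])).round(2),"x",M[:,0].round(3),"F",o["contact_force"].round(1),"T",o["torque"].round(2),"w",round(o["gripper_width"],3),"q7",o["q"].round(2))
E
python3 look.py a1
```

```text
top scale 4.0
side scale 3.076923076923077
t 1.7 pos [ 0.5472 -0.143   0.1951] jaw yaw -51.66 x [-0.003  0.    -1.   ] F [ 0.3 -0.2 -0.5] T [ 0.03  0.04 -0.03] w 0.997 q7 [ 0.4   0.32 -0.32  1.8   0.11  1.04 -0.86]
```

View pics/a1.png

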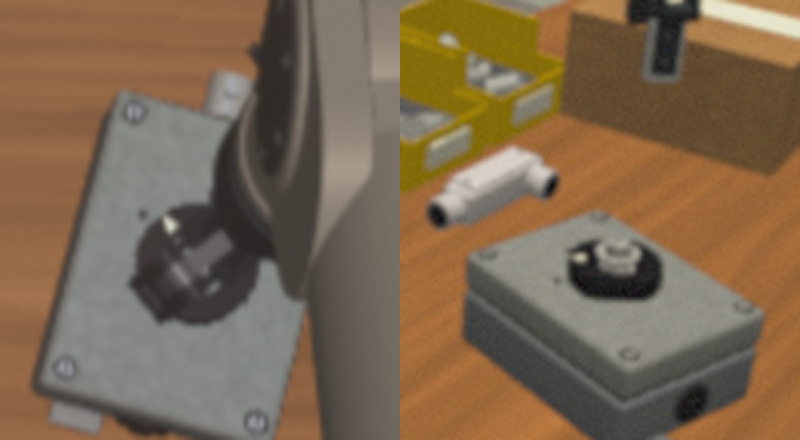

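Call:
drive_tool(
  slide=[
    [0,1,-20],
    [0,1,-40],
    [0,1,-60],
    [0,1,-80],
    [0,1,-95],
    [0,1,-105],
    [0,1,-110],
    [0,1,-110],
  ],
  turn=[
    [0,0,0],
    [0,0,0],
    [0,0,0],
    [0,0,0],
    [0,0,0],
    [0,0,0],
    [0,0,0],
    [0,0,0],
  ],
  gripper=[1,1,1,1,1,1,1,1],
)

```text
t: 2.5
eef_pos: [0.547, -0.1423, 0.0848]
tool_rot: [0.635, 0.308, 0.638, -0.309]
contact_force: [0.3, 0.1, 0.0]
gripper_width: 1.0
```

```bash
python3 look.py a2; python3 -c "
from h import *
for i in range(3): bot.read_camera('top'); print(bot.get_obs()['eef_pos'])"
```

```text
top scale 4.0
side scale 3.076923076923077
t 2.6 pos [ 0.5477 -0.1422  0.0857] jaw yaw -51.67 x [-0.002  0.    -1.   ] F [ 0.2 -0.3 -1. ] T [ 0.01 -0.01 -0.  ] w 0.998 q7 [ 0.38  0.45 -0.3   1.9   0.18  0.82 -0.91]
[ 0.5478612  -0.14216462  0.08588882]
[ 0.54784301 -0.14212007  0.08588666]
[ 0.54779405 -0.14206258  0.08582331]
```

View pics/a2.png

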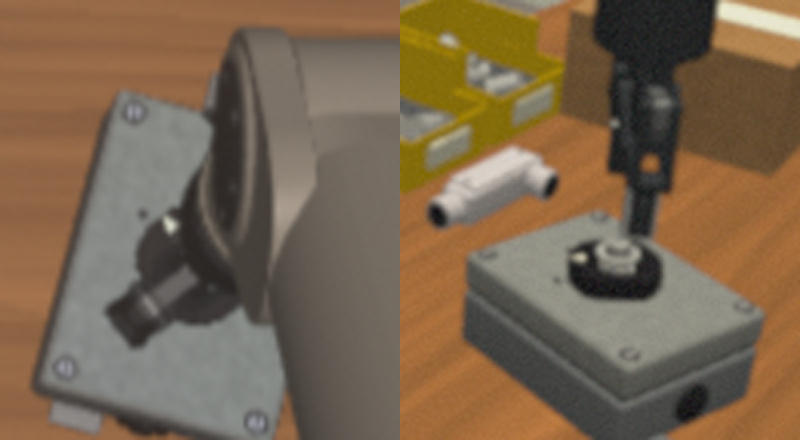

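```bash
python3 - <<'E'
from h import *
import pickle
s=pickle.load(open("a2_side.pkl","rb"));c=pickle.load(open("a2_top.pkl","rb"))
d=np.array([np.cos(np.radians(-51.7)),np.sin(np.radians(-51.7)),0]);p=np.array([.5478,-.1421,.0858])
for sg in(1,-1):
  for dz in(0,.013):
    X=p+sg*.0425*d+[0,0,dz]; print(sg,dz,(proj(s,X)-[330,130])*3.077+[400,0],(proj(c,X)-[365,205])*4)
E
```

```text
1 0 [[608.06479315 234.76063922]] [[259.55484837 213.72962149]]
1 0.013 [[610.30057156 218.76589272]] [[263.94101442 210.17068081]]
-1 0 [[620.58865459 298.66733393]] [[136.46208923 308.38645801]]
-1 0.013 [[623.12862139 281.92160711]] [[139.6306552  305.76606139]]
```

```bash
python3 - <<'E'
from h import *
import pickle
s=pickle.load(open("a2_side.pkl","rb"))
cv2.imwrite("pics/a2s.png",cv2.resize(s["color"][110:230,350:470,::-1],None,fx=5,fy=5,interpolation=cv2.INTER_CUBIC))
d=np.array([np.cos(np.radians(-51.7)),np.sin(np.radians(-51.7)),0]);p=np.array([.5478,-.1421,.0858])
for X in(p,p+[0,0,.072],p+[0,0,.072]+.04*d,p+[0,0,.072]-.04*d): print((proj(s,X)-[350,110])*5)
E
```

```text
[[247.91948636 531.46210791]]
[[269.91467847 379.01254432]]
[[259.36538487 335.37491019]]
[[281.22646392 426.01281621]]
```

View pics/a2s.png

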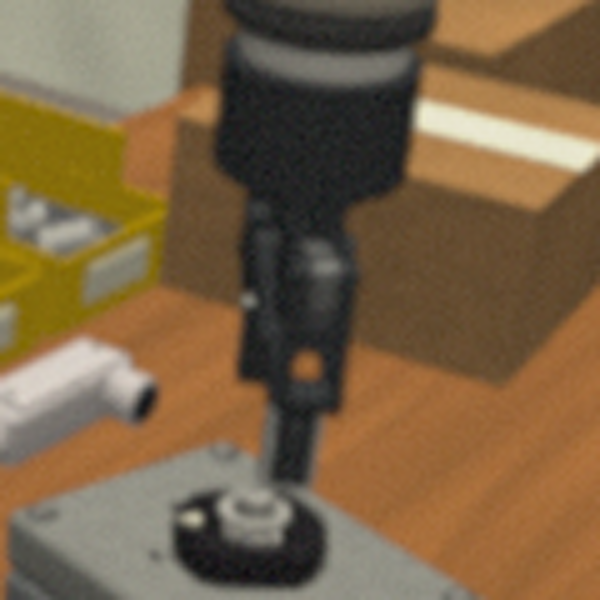

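```bash
python3 - <<'E'
from h import *
import pickle
a=[]
for n,(x,y,w,h) in {"side":(380,130,60,90),"top":(380,240,60,60)}.items():
    s=pickle.load(open(f"a2_{n}.pkl","rb"))
    i=np.clip((s["color"][y:y+h,x:x+w,::-1].astype(float)-10)*2,0,255).astype(np.uint8)
    i=cv2.resize(i,None,fx=6.6,fy=6.6,interpolation=cv2.INTER_CUBIC); i=cv2.copyMakeBorder(i,0,max(0,594-i.shape[0]),0,0,cv2.BORDER_CONSTANT); a.append(i)
m=min(i.shape[0] for i in a)
cv2.imwrite("pics/a2z.png",np.hstack([i[:m] for i in a]))
E
```

```text
(no output)
```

View pics/a2z.png

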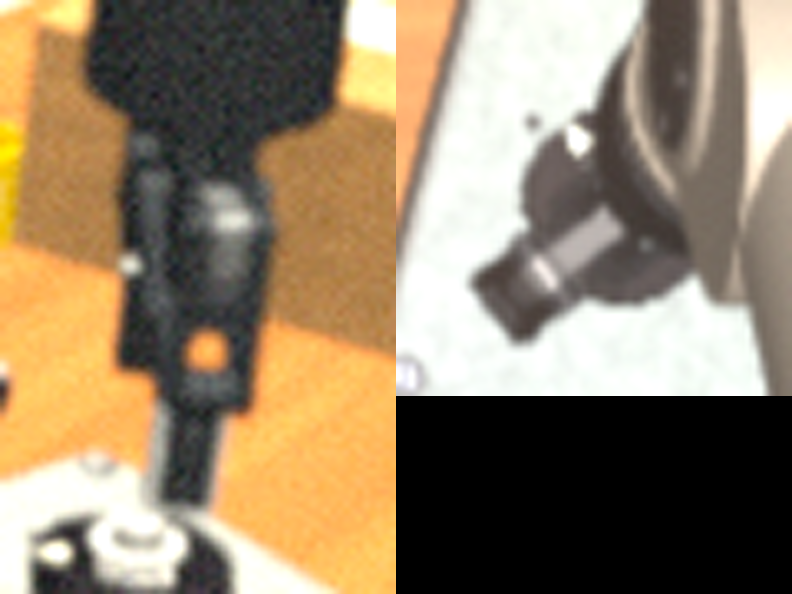

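```bash
python3 - <<'E'
from h import *
import pickle
s=pickle.load(open("a2_side.pkl","rb"));c=pickle.load(open("a2_top.pkl","rb"))
d=np.array([np.cos(np.radians(-51.7)),np.sin(np.radians(-51.7)),0]);e=np.array([-d[1],d[0],0]);p=np.array([.5478,-.1421,.0858])
for z in(.08,.09,.1,.11,.12,.13):
    X=ray(s,[(408.5,206.3)],z)[0]; Y=ray(c,[(398.5,284)],z)[0]; print(z,X.round(4),((X-p)@d).round(4),((X-p)@e).round(4),"top",((Y-p)@d).round(4),((Y-p)@e).round(4))
E
```

```text
0.08 [ 0.5615 -0.2017  0.08  ] 0.0553 -0.0262 top -0.0451 -0.0024
0.09 [ 0.5531 -0.1855  0.09  ] 0.0374 -0.0227 top -0.0468 -0.0024
0.1 [ 0.5448 -0.1694  0.1   ] 0.0195 -0.0193 top -0.0485 -0.0025
0.11 [ 0.5364 -0.1532  0.11  ] 0.0017 -0.0158 top -0.0501 -0.0025
0.12 [ 0.5281 -0.1371  0.12  ] -0.0162 -0.0123 top -0.0518 -0.0025
0.13 [ 0.5197 -0.1209  0.13  ] -0.034 -0.0089 top -0.0535 -0.0026
```

Call:
drive_tool(
  slide=[
    [0,1,-2],
    [0,1,-4],
    [0,1,-4],
  ],
  turn=[
    [0,0,0],
    [0,0,0],
    [0,0,0],
  ],
  gripper=[0.8,0.8,0.8],
  squeeze=20,
)

```text
t: 3.05
eef_pos: [0.5476, -0.141, 0.0816]
tool_rot: [0.636, 0.308, 0.637, -0.308]
contact_force: [-0.2, 0.0, -0.5]
gripper_width: 0.805
```

```bash
python3 look.py a3 '{"top":(370,220,80,110),"side":(360,110,80,110)}'
```

```text
top scale 5.0
side scale 5.0
t 3.15 pos [ 0.5477 -0.1411  0.0817] jaw yaw -51.66 x [-0.002  0.    -1.   ] F [-0.6  0.5 -0.6] T [-0.04  0.06  0.01] w 0.8 q7 [ 0.38  0.45 -0.3   1.9   0.18  0.81 -0.92]
```

View pics/a3.png

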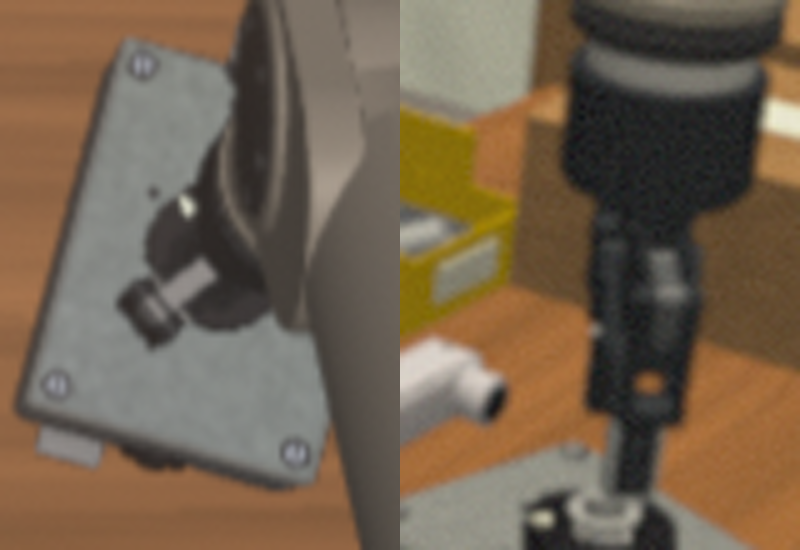

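Call:
drive_tool(
  slide=[
    [0,0,-1],
    [0,0,-2],
    [0,0,-3],
    [0,0,-3],
  ],
  turn=[
    [0,0,0],
    [0,0,0],
    [0,0,0],
    [0,0,0],
  ],
  gripper=[0.8,0.8,0.8,0.8],
)

```text
t: 3.55
eef_pos: [0.5476, -0.141, 0.0785]
tool_rot: [0.636, 0.308, 0.637, -0.308]
contact_force: [-0.5, -0.9, -0.6]
gripper_width: 0.799
```

Call:
drive_tool(
  slide=[
    [0,0,0],
    [0,0,0],
    [0,0,0],
    [0,0,0],
    [0,0,0],
  ],
  turn=[
    [0,0,0],
    [0,0,0],
    [0,0,0],
    [0,0,0],
    [0,0,0],
  ],
  gripper=[0.5,0.5,0.5,0.5,0.5],
)

```text
t: 4.05
eef_pos: [0.5476, -0.141, 0.0786]
tool_rot: [0.636, 0.308, 0.637, -0.308]
contact_force: [-0.5, -1.2, 0.1]
gripper_width: 0.5
```

```bash
python3 look.py a4 '{"top":(370,220,80,110),"side":(360,110,80,110)}'
```

```text
top scale 5.0
side scale 5.0
t 4.15 pos [ 0.5476 -0.141   0.0785] jaw yaw -51.66 x [-0.002  0.    -1.   ] F [ 0.2  0.4 -1. ] T [ 0.    0.01 -0.01] w 0.499 q7 [ 0.38  0.46 -0.3   1.91  0.18  0.8  -0.92]
```

View pics/a4.png

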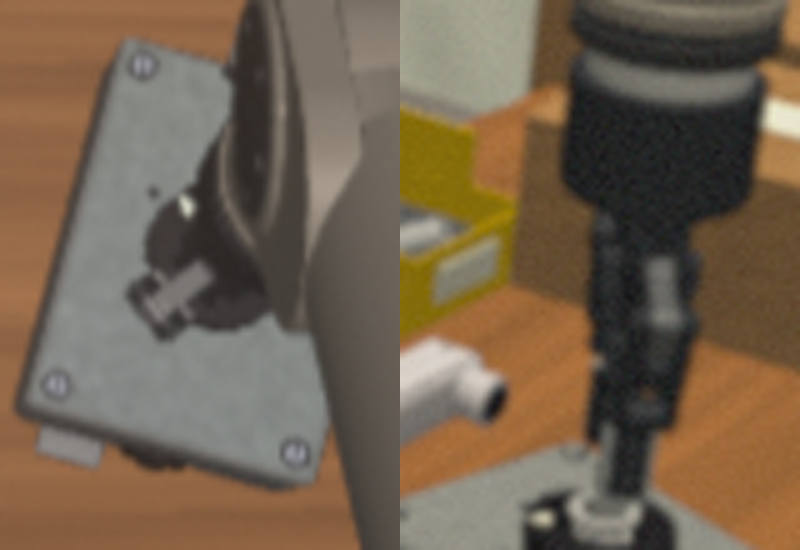

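```bash
python3 - <<'E'
from h import *
import pickle
s=pickle.load(open("a4_side.pkl","rb"));c=pickle.load(open("a4_top.pkl","rb"))
d=np.array([np.cos(np.radians(-51.7)),np.sin(np.radians(-51.7)),0]);e=np.array([-d[1],d[0],0]);p=np.array([.5476,-.141,.0785])
for n,uv in(("a2",(408.5,206.3)),("a3",(406.6,208.2)),("a4",(405.9,209.2))):
  for z in(.1,.11,.12,.13,.14):
    X=ray(s,[uv],z)[0]; print(n,z,X.round(4),((X-p)@d).round(4),((X-p)@e).round(4))
E
```

```text
a2 0.1 [ 0.5448 -0.1694  0.1   ] 0.0205 -0.0198
a2 0.11 [ 0.5364 -0.1532  0.11  ] 0.0027 -0.0163
a2 0.12 [ 0.5281 -0.1371  0.12  ] -0.0152 -0.0129
a2 0.13 [ 0.5197 -0.1209  0.13  ] -0.033 -0.0094
a2 0.14 [ 0.5114 -0.1047  0.14  ] -0.0509 -0.0059
a3 0.1 [ 0.5434 -0.1595  0.1   ] 0.0119 -0.0148
a3 0.11 [ 0.5351 -0.1436  0.11  ] -0.0057 -0.0114
a3 0.12 [ 0.5268 -0.1276  0.12  ] -0.0234 -0.008
a3 0.13 [ 0.5185 -0.1117  0.13  ] -0.0411 -0.0047
a3 0.14 [ 0.5102 -0.0957  0.14  ] -0.0588 -0.0013
a4 0.1 [ 0.5422 -0.1548  0.1   ] 0.0075 -0.0128
a4 0.11 [ 0.534 -0.139  0.11 ] -0.0101 -0.0094
a4 0.12 [ 0.5257 -0.1231  0.12  ] -0.0276 -0.0061
a4 0.13 [ 0.5174 -0.1073  0.13  ] -0.0452 -0.0028
a4 0.14 [ 0.5091 -0.0914  0.14  ] -0.0628 0.0005
```

Call:
drive_tool(
  slide=[
    [0,0,0],
    [0,0,0],
    [0,0,0],
    [0,0,-3],
    [0,0,-6],
    [0,0,-9],
    [0,0,-12],
    [0,0,-12],
  ],
  turn=[
    [0,0,0],
    [0,0,0],
    [0,0,0],
    [0,0,0],
    [0,0,0],
    [0,0,0],
    [0,0,0],
    [0,0,0],
  ],
  gripper=[0.85,0.85,0.85,0.85,0.85,0.85,0.85,0.85],
)

```text
t: 4.95
eef_pos: [0.5471, -0.141, 0.0659]
tool_rot: [0.635, 0.308, 0.637, -0.308]
contact_force: [0.4, 0.4, 0.4]
gripper_width: 0.847
```

```bash
python3 look.py a5 '{"top":(370,220,80,110),"side":(360,130,80,110)}'
```

```text
top scale 5.0
side scale 5.0
t 5.05 pos [ 0.5475 -0.141   0.0664] jaw yaw -51.65 x [-0.002  0.    -1.   ] F [0.5 0.1 0.2] T [-0.07 -0.01 -0.  ] w 0.851 q7 [ 0.37  0.48 -0.29  1.91  0.19  0.78 -0.93]
```

View pics/a5.png

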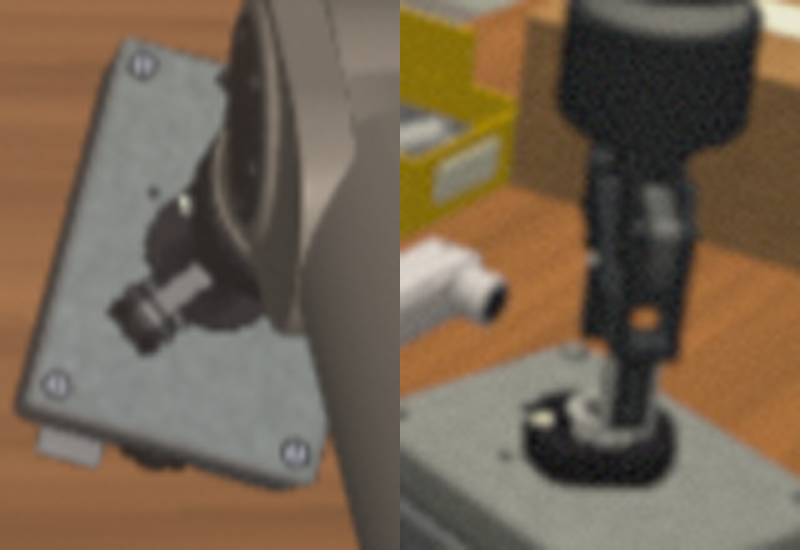

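Call:
drive_tool(
  slide=[
    [0,0,-4],
    [0,0,-8],
    [0,0,-12],
    [0,0,-16],
    [0,0,-20],
    [0,0,-20],
  ],
  turn=[
    [0,0,0],
    [0,0,0],
    [0,0,0],
    [0,0,0],
    [0,0,0],
    [0,0,0],
  ],
  gripper=[0.85,0.85,0.85,0.85,0.85,0.85],
)

```text
t: 5.65
eef_pos: [0.547, -0.1409, 0.0457]
tool_rot: [0.635, 0.308, 0.638, -0.308]
contact_force: [-0.6, 0.8, -0.8]
gripper_width: 0.851
```

```bash
python3 look.py a6 '{"top":(370,220,80,110),"side":(360,130,80,110)}'
```

```text
top scale 5.0
side scale 5.0
t 5.75 pos [ 0.5475 -0.141   0.0463] jaw yaw -51.65 x [-0.002  0.    -1.   ] F [-0.4 -1.   0.1] T [ 0.   -0.01  0.04] w 0.85 q7 [ 0.36  0.5  -0.28  1.93  0.2   0.74 -0.94]
```

View pics/a6.png

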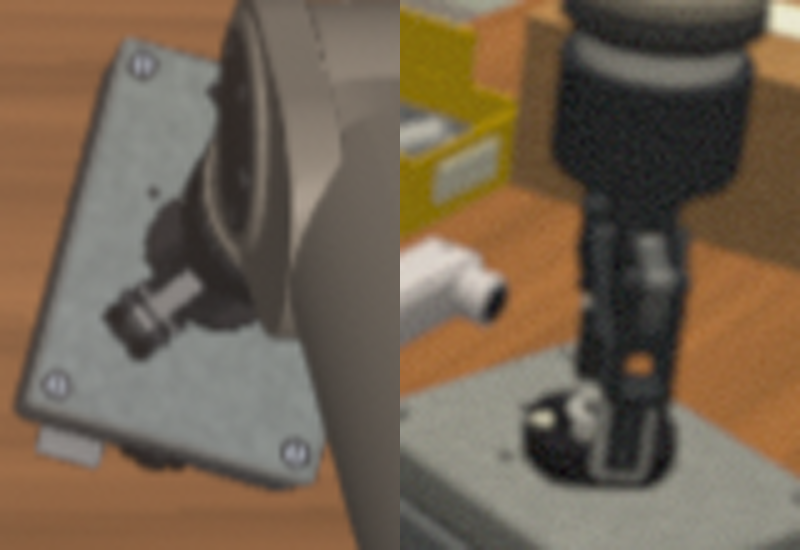

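```bash
python3 - <<'E'
from h import *
import pickle
s=pickle.load(open("a6_side.pkl","rb"));c=pickle.load(open("a6_top.pkl","rb"))
d=np.array([np.cos(np.radians(-51.7)),np.sin(np.radians(-51.7)),0]);e=np.array([-d[1],d[0],0]);p=np.array([.5475,-.141,.0463])
for z in(.08,.09,.1):
    X=ray(s,[(404.2,225.3)],z)[0]; print(z,X.round(4),((X-p)@d).round(4),((X-p)@e).round(4))
r=np.array([.548,-.1412,.083])
print((proj(s,[r-.027*d,r-.027*d+.017*e,r-.027*d-.017*e])-[360,130])*5+[400,0])
print((proj(c,[r,r-.027*d,r-.04*d])-[370,220])*5)
print("strip",[((ray(c,[(370+170/5,220+295/5)],z)[0]-r)@e).round(4) for z in (.08,.12,.18)])
E
```

```text
0.08 [ 0.5257 -0.1266  0.08  ] -0.0248 -0.0082
0.09 [ 0.5181 -0.112   0.09  ] -0.041 -0.0051
0.1 [ 0.5105 -0.0974  0.1   ] -0.0572 -0.002
[[602.07966094 471.62441534]
 [561.01288433 469.61133452]
 [643.09479716 473.64393089]]
[[219.73493623 251.41538432]
 [170.83051724 289.00930129]
 [147.19355294 307.17432862]]
strip [np.float64(-0.0018), np.float64(-0.002), np.float64(-0.0023)]
```

Call:
drive_tool(
  slide=[
    [2,1,-2],
    [3,2,-4],
    [3,2,-6],
    [3,2,-6],
  ],
  turn=[
    [0,0,0],
    [0,0,0],
    [0,0,0],
    [0,0,0],
  ],
  gripper=[0.85,0.85,0.85,0.85],
)

```text
t: 6.15
eef_pos: [0.5502, -0.1389, 0.0399]
tool_rot: [0.635, 0.308, 0.638, -0.308]
contact_force: [0.3, 0.3, -0.2]
gripper_width: 0.851
```

Call:
drive_tool(
  slide=[
    [0,0,0],
    [0,0,0],
    [0,0,0],
    [0,0,0],
    [0,0,0],
  ],
  turn=[
    [0,0,0],
    [0,0,0],
    [0,0,0],
    [0,0,0],
    [0,0,0],
  ],
  gripper=[0.5,0.5,0.5,0.5,0.5],
  squeeze=20,
)

```text
t: 6.65
eef_pos: [0.5497, -0.1383, 0.0402]
tool_rot: [0.635, 0.308, 0.638, -0.308]
contact_force: [-3.3, 2.7, 5.7]
gripper_width: 0.623
```

```bash
python3 look.py a7 '{"top":(370,220,80,110),"side":(360,130,80,110)}'
```

```text
top scale 5.0
side scale 5.0
t 6.75 pos [ 0.5497 -0.1383  0.0401] jaw yaw -51.64 x [-0.004  0.001 -1.   ] F [-3.8  2.4  6.1] T [ 0.82  0.89 -0.05] w 0.626 q7 [ 0.36  0.52 -0.28  1.92  0.21  0.73 -0.95]
```

View pics/a7.png

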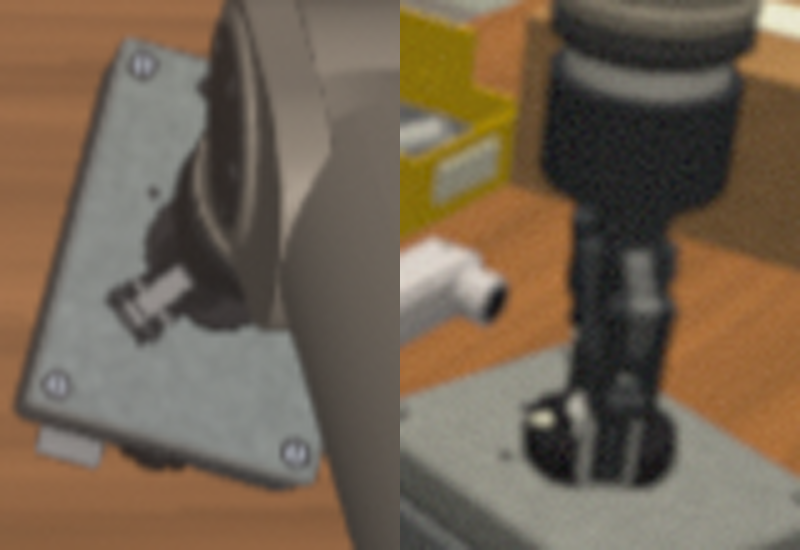

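Call:
drive_tool(
  slide=[
    [-1,0,1],
    [-1,0,1],
    [-1,0,1],
    [-1,0,1],
    [-1,0,1],
    [-1,0,1],
    [-1,0,1],
    [-1,0,1],
    [-1,0,1],
    [-1,0,1],
  ],
  turn=[
    [0,0,-0.04],
    [0,0,-0.14],
    [0,0,-0.24],
    [0,0,-0.34],
    [0,0,-0.44],
    [0,0,-0.54],
    [0,0,-0.64],
    [0,0,-0.74],
    [0,0,-0.82],
    [0,0,-0.88],
  ],
  gripper=[0.5,0.5,0.5,0.5,0.5,0.5,0.5,0.5,0.5,0.5],
  squeeze=30,
)

```text
t: 7.75
eef_pos: [0.5501, -0.1392, 0.0404]
tool_rot: [0.443, 0.551, 0.444, -0.55]
contact_force: [6.8, -2.9, -12.1]
gripper_width: 0.622
```

```bash
python3 look.py a8 '{"top":(370,220,80,110),"side":(360,130,80,110)}'
```

```text
top scale 5.0
side scale 5.0
t 7.85 pos [ 0.5501 -0.1393  0.0404] jaw yaw -102.18 x [ 0.001  0.003 -1.   ] F [  5.   -2.8 -11.2] T [-0.28 -1.27 -0.12] w 0.616 q7 [ 0.19  0.5  -0.06  1.94  0.04  0.71 -1.68]
```

View pics/a8.png

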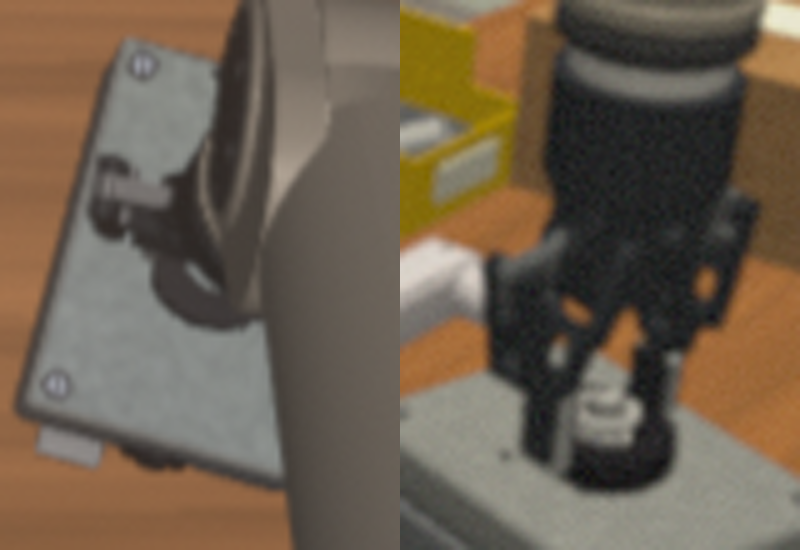

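Call:
drive_tool(
  slide=[
    [0,0,-1],
    [0,0,-1],
    [0,0,-1],
    [0,0,-1],
    [0,0,-1],
  ],
  turn=[
    [0,0,-0.03],
    [0,0,-0.06],
    [0,0,-0.09],
    [0,0,-0.12],
    [0,0,-0.12],
  ],
  gripper=[0.5,0.5,0.5,0.5,0.5],
)

```text
t: 8.35
eef_pos: [0.5508, -0.1397, 0.0402]
tool_rot: [0.412, 0.576, 0.411, -0.574]
contact_force: [-2.0, -0.9, 5.5]
gripper_width: 0.624
```

```bash
python3 look.py a9 '{"top":(370,220,80,110),"side":(360,130,80,110)}'
```

```text
top scale 5.0
side scale 5.0
t 8.45 pos [ 0.5508 -0.1397  0.0402] jaw yaw -108.81 x [ 0.003  0.001 -1.   ] F [-1.8 -1.1  6.3] T [-0.15  0.3   1.73] w 0.616 q7 [ 0.17  0.5  -0.03  1.94  0.02  0.7  -1.78]
```

View pics/a9.png

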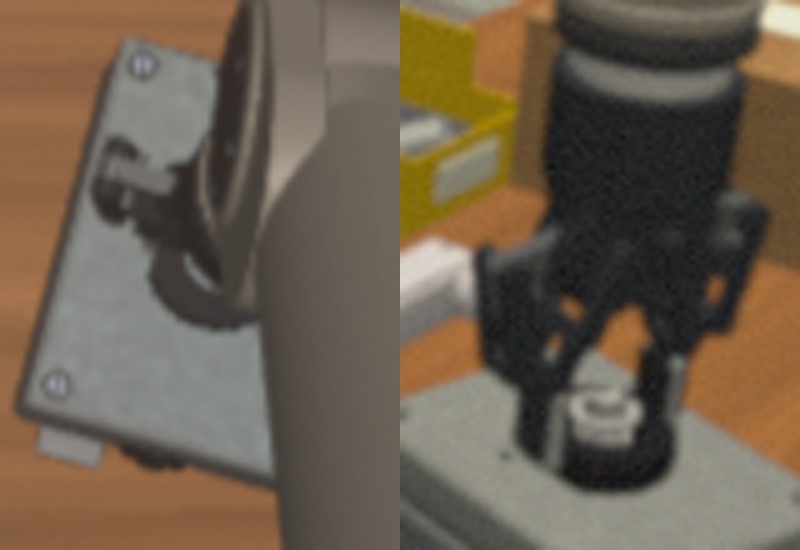

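Call:
drive_tool(
  slide=[
    [0,0,0],
    [0,0,0],
    [0,0,0],
    [0,0,0],
    [0,0,20],
    [0,0,60],
    [0,0,100],
    [0,0,120],
    [-30,30,120],
    [-60,60,120],
  ],
  turn=[
    [0,0,0.02],
    [0,0,0.02],
    [0,0,0.02],
    [0,0,0.02],
    [0,0,0.02],
    [0,0,0.02],
    [0,0,0.02],
    [0,0,0.02],
    [0,0,0.02],
    [0,0,0.02],
  ],
  gripper=[0.62,0.9,0.9,0.9,0.9,0.9,0.9,0.9,0.9,0.9],
)

```text
t: 9.45
eef_pos: [0.4911, -0.0796, 0.161]
tool_rot: [0.417, 0.573, 0.416, -0.57]
contact_force: [-0.8, 1.5, 0.1]
gripper_width: 0.903
```

Call:
drive_tool(
  slide=[
    [-10,40,0],
    [-10,85,0],
    [0,130,0],
    [20,175,0],
    [40,210,0],
    [70,240,0],
    [90,265,0],
    [106,290,0],
    [116,301,0],
    [116,301,0],
  ],
  turn=[
    [0,0,0],
    [0,0,0.02],
    [0,0,0.05],
    [0,0,0.08],
    [0,0,0.12],
    [0,0,0.15],
    [0,0,0.18],
    [0,0,0.22],
    [0,0,0.25],
    [0,0,0.25],
  ],
  gripper=[0.7,0.6,0.6,0.6,0.6,0.6,0.6,0.6,0.6,0.6],
)

```text
t: 10.45
eef_pos: [0.6077, 0.2236, 0.1605]
tool_rot: [0.485, 0.517, 0.485, -0.513]
contact_force: [-0.7, -0.4, 0.0]
gripper_width: 0.599
```

```bash
python3 look.py b1 '{"top":(200,180,160,160),"side":(190,170,160,220)}'; python3 - <<'E'
from h import *
import pickle
a=[]
for n,(x,y,w,h) in {"top":(365,205,100,110),"side":(340,180,110,110)}.items():
    c=pickle.load(open(f"b1_{n}.pkl","rb")); a.append(cv2.resize(c["color"][y:y+h,x:x+w,::-1],(400,440),interpolation=cv2.INTER_CUBIC))
cv2.imwrite("pics/b1iso.png",np.hstack(a))
E
```

```text
top scale 2.5
side scale 2.5
t 10.55 pos [0.6068 0.2207 0.1605] jaw yaw -93.59 x [ 0.004  0.001 -1.   ] F [-0.2  0.3 -0.5] T [0.02 0.03 0.02] w 0.597 q7 [-0.28  0.47 -0.23  1.66  0.12  1.02 -2.18]
```

View pics/b1.png

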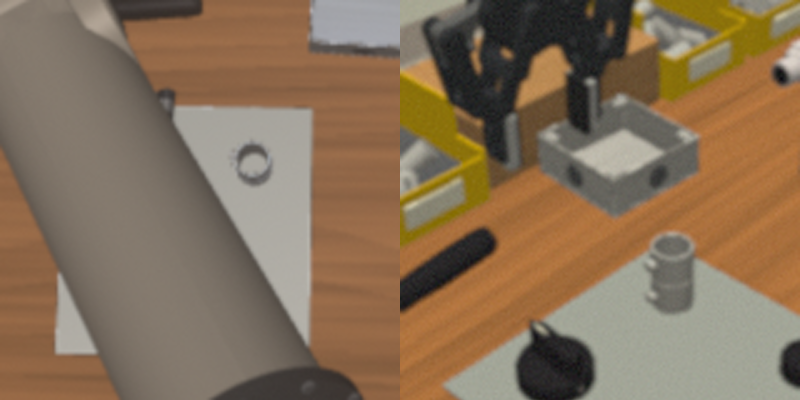

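View pics/b1iso.png

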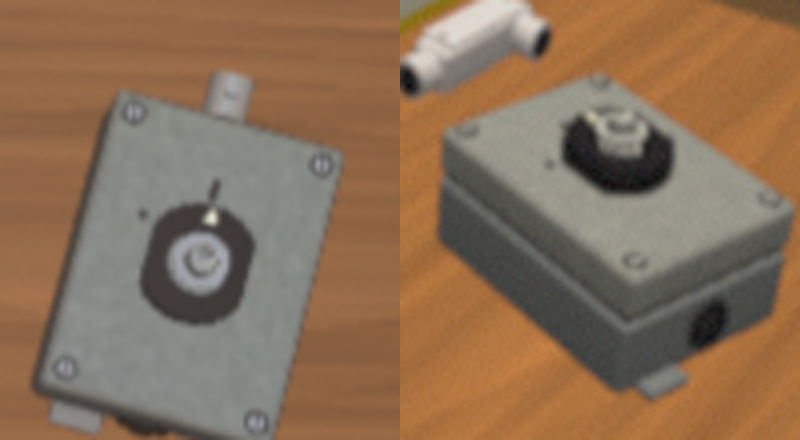

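```bash
python3 - <<'E'
from h import *
import pickle
s=pickle.load(open("b1_side.pkl","rb"))
for uv in((232,235),(263.2,221)):
  for z in(.16,.17,.18,.19,.2,.21,.22): print(uv,z,ray(s,[uv],z)[0].round(4))
print(proj(s,[[.6068,.2207+.0255,.168],[.6068,.2207-.0255,.168]]))
E
```

```text
(232, 235) 0.16 [0.6568 0.213  0.16  ]
(232, 235) 0.17 [0.6445 0.2222 0.17  ]
(232, 235) 0.18 [0.6322 0.2314 0.18  ]
(232, 235) 0.19 [0.6199 0.2406 0.19  ]
(232, 235) 0.2 [0.6076 0.2498 0.2   ]
(232, 235) 0.21 [0.5953 0.259  0.21  ]
(232, 235) 0.22 [0.583  0.2682 0.22  ]
(263.2, 221) 0.16 [0.6514 0.1478 0.16  ]
(263.2, 221) 0.17 [0.6393 0.1586 0.17  ]
(263.2, 221) 0.18 [0.6271 0.1694 0.18  ]
(263.2, 221) 0.19 [0.6149 0.1801 0.19  ]
(263.2, 221) 0.2 [0.6028 0.1909 0.2   ]
(263.2, 221) 0.21 [0.5906 0.2017 0.21  ]
(263.2, 221) 0.22 [0.5784 0.2125 0.22  ]
[[235.89395047 251.70299958]
 [260.39741351 238.15962234]]
```

Call:
drive_tool(
  slide=[
    [1,2,-25],
    [1,2,-50],
    [1,2,-75],
    [1,2,-100],
    [1,2,-125],
    [1,2,-140],
    [1,2,-150],
    [1,2,-155],
    [1,2,-155],
  ],
  turn=[
    [0,0,0],
    [0,0,0],
    [0,0,0],
    [0,0,0],
    [0,0,0],
    [0,0,0],
    [0,0,0],
    [0,0,0],
    [0,0,0],
  ],
  gripper=[0.6,0.6,0.6,0.6,0.6,0.6,0.6,0.6,0.6],
)

```text
t: 11.45
eef_pos: [0.6078, 0.2225, 0.0056]
tool_rot: [0.485, 0.517, 0.483, -0.514]
contact_force: [-0.2, -1.2, 0.3]
gripper_width: 0.602
```

```bash
python3 look.py b2 '{"top":(200,180,160,160),"side":(210,240,90,123)}'
```

```text
top scale 2.5
side scale 4.444444444444445
t 11.55 pos [0.6084 0.2229 0.0065] jaw yaw -93.6 x [ 0.005  0.002 -1.   ] F [-0.5  0.2 -0.5] T [-0.    0.   -0.03] w 0.604 q7 [-0.3   0.66 -0.2   1.75  0.18  0.75 -2.23]
```

View pics/b2.png

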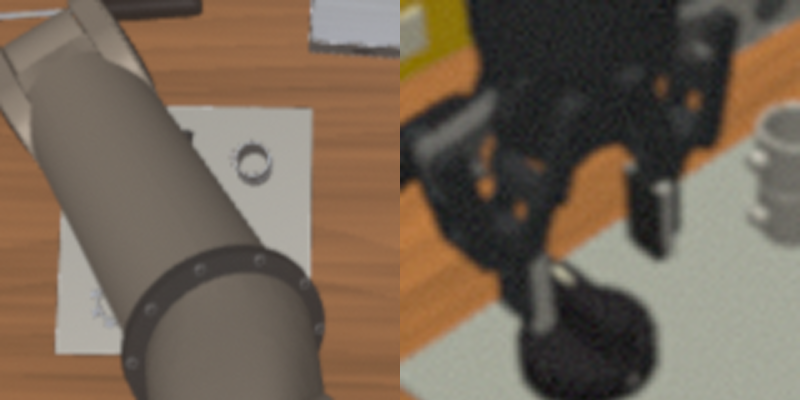

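```bash
python3 - <<'E'
from h import *
import pickle
s=pickle.load(open("b2_side.pkl","rb")); s0=pickle.load(open("side0.pkl","rb"))
for z in(.036,.041,.046): print(z,ray(s,[(240.4,314.3),(268.5,297.4)],z).round(4).tolist())
print((proj(s,[[.608,.2225,.041],[.635,.2225,.041],[.608,.2225,.021]])-[210,240])*4.444+[400,0])
# knob body circle centre from initial images: mat contour
for n,z in(("top",.021),("side",.003)):
    c=pickle.load(open(n+"0.pkl","rb"))
    # predicted silhouette bounds for center guess
    best=None
    th=np.linspace(0,2*np.pi,60)
    g=c["color"].max(2)<90; 
    g=np.uint8(g); x,y,w,h=((222,225,50,50) if n=="top" else (215,290,70,50)); m=np.zeros_like(g); m[y:y+h,x:x+w]=g[y:y+h,x:x+w]
    nn,l,st,ce=cv2.connectedComponentsWithStats(m); i=1+st[1:,4].argmax(); print(n,st[i])
    P=np.array([[.608+.028*np.cos(t),.2225+.028*np.sin(t),zz] for t in th for zz in(.003,.021)])
    q=proj(c,P); print(q.min(0),q.max(0))
E
```

```text
0.036 [[0.61, 0.2475, 0.036], [0.6064, 0.1848, 0.036]]
0.041 [[0.6057, 0.2507, 0.041], [0.6022, 0.1886, 0.041]]
0.046 [[0.6014, 0.2539, 0.046], [0.5979, 0.1924, 0.046]]
[[586.38238394 290.61103879]
 [540.49845783 259.02885065]
 [589.5424348  328.23416705]]
top [239 233  24  24 430]
[237.87734935 232.16167836] [263.14999417 257.50780511]
side [237 300  31  32 735]
[236.58370786 303.11045705] [269.06491054 332.67834452]
```

Call:
drive_tool(
  slide=[
    [1,0,-4],
    [1,0,-8],
    [1,0,-12],
    [1,0,-12],
  ],
  turn=[
    [0,0,0],
    [0,0,0],
    [0,0,0],
    [0,0,0],
  ],
  gripper=[0.5,0.5,0.5,0.5],
)

```text
t: 11.95
eef_pos: [0.6089, 0.2227, -0.0063]
tool_rot: [0.485, 0.517, 0.483, -0.514]
contact_force: [-0.2, -0.0, -0.5]
gripper_width: 0.5
```

Call:
drive_tool(
  slide=[
    [0,0,0],
    [0,0,0],
    [0,0,0],
    [0,0,0],
    [0,0,0],
    [0,0,0],
    [0,0,0],
  ],
  turn=[
    [0,0,0],
    [0,0,0],
    [0,0,0],
    [0,0,0],
    [0,0,0],
    [0,0,0],
    [0,0,0],
  ],
  gripper=[0.3,0.2,0.1,0.1,0.1,0.1,0.1],
  squeeze=30,
)

```text
t: 12.65
eef_pos: [0.6091, 0.223, -0.006]
tool_rot: [0.485, 0.517, 0.483, -0.514]
contact_force: [-0.3, 2.1, 0.9]
gripper_width: 0.14
```

```bash
python3 look.py b3 '{"top":(200,180,160,160),"side":(210,240,90,123)}'
```

```text
top scale 2.5
side scale 4.444444444444445
t 12.75 pos [ 0.6091  0.223  -0.006 ] jaw yaw -93.59 x [ 0.005  0.002 -1.   ] F [1.  1.1 2.9] T [0.25 0.02 0.  ] w 0.143 q7 [-0.31  0.67 -0.2   1.75  0.18  0.73 -2.23]
```

View pics/b3.png

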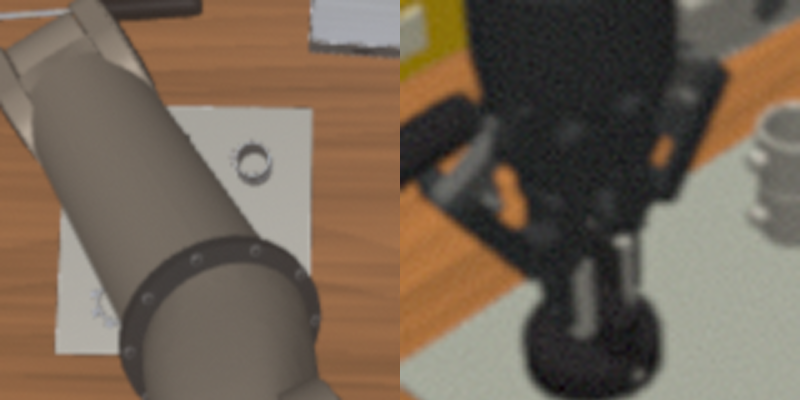

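Call:
drive_tool(
  slide=[
    [0,0,0],
    [0,0,0],
    [0,0,5],
    [0,0,20],
    [0,0,50],
    [0,0,80],
    [0,0,110],
    [0,0,140],
    [0,0,150],
    [0,0,150],
  ],
  turn=[
    [0,0,0],
    [0,0,0],
    [0,0,0],
    [0,0,0],
    [0,0,0],
    [0,0,0],
    [0,0,0],
    [0,0,0],
    [0,0,0],
    [0,0,0],
  ],
  gripper=[0,0,0,0,0,0,0,0,0,0],
  squeeze=80,
)

```text
t: 13.75
eef_pos: [0.61, 0.2233, 0.1459]
tool_rot: [0.485, 0.518, 0.483, -0.513]
contact_force: [-0.0, 0.3, -2.8]
gripper_width: 0.121
```

```bash
python3 look.py b4 '{"top":(200,180,160,160),"side":(190,160,110,150)}'
```

```text
top scale 2.5
side scale 3.6363636363636362
t 13.85 pos [0.6082 0.2224 0.1427] jaw yaw -93.6 x [ 0.003  0.001 -1.   ] F [-0.6  0.1 -3.4] T [-0.02  0.07 -0.02] w 0.124 q7 [-0.28  0.49 -0.23  1.67  0.13  0.99 -2.19]
```

View pics/b4.png

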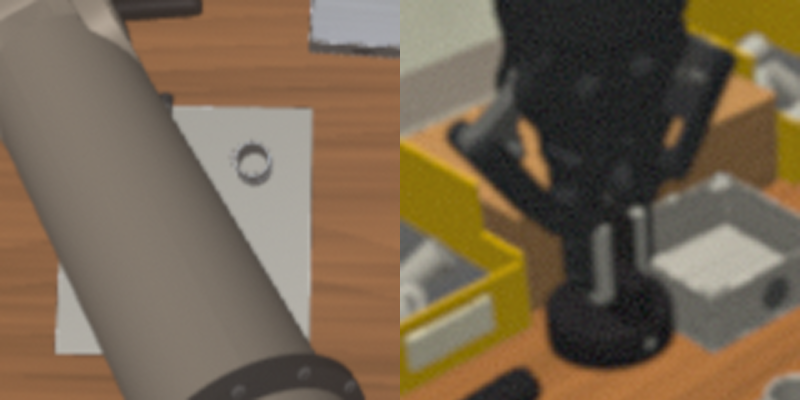

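Call:
drive_tool(
  slide=[
    [-6,-30,0],
    [-12,-70,0],
    [-18,-110,0],
    [-25,-150,0],
    [-32,-190,0],
    [-38,-230,0],
    [-44,-270,0],
    [-50,-310,0],
    [-56,-345,0],
    [-59,-363,0],
  ],
  turn=[
    [0,0,-0.02],
    [0,0,-0.04],
    [0,0,-0.06],
    [0,0,-0.08],
    [0,0,-0.1],
    [0,0,-0.12],
    [0,0,-0.14],
    [0,0,-0.16],
    [0,0,-0.18],
    [0,0,-0.2],
  ],
  gripper=[0,0,0,0,0,0,0,0,0,0],
)

```text
t: 14.85
eef_pos: [0.5466, -0.1446, 0.1407]
tool_rot: [-0.429, -0.562, -0.429, 0.563]
contact_force: [-0.7, 0.7, -2.5]
gripper_width: 0.123
```

Call:
drive_tool(
  slide=[
    [0,0,0],
    [0,0,0],
    [0,0,0],
  ],
  turn=[
    [0,0,0],
    [0,0,0],
    [0,0,0],
  ],
  gripper=[0,0,0],
)

```text
t: 15.15
eef_pos: [0.5469, -0.1421, 0.1402]
tool_rot: [-0.429, -0.561, -0.43, 0.562]
contact_force: [-0.1, 0.4, -1.9]
gripper_width: 0.121
```

```bash
python3 look.py c1 '{"top":(370,215,80,110),"side":(350,130,100,137)}'
```

```text
top scale 5.0
side scale 4.0
t 15.25 pos [ 0.5471 -0.1423  0.1406] jaw yaw -105.18 x [-0.001  0.    -1.   ] F [ 0.6  0.2 -2.5] T [ 0.01 -0.   -0.  ] w 0.124 q7 [ 0.22  0.36 -0.1   1.87  0.04  0.91 -1.73]
```

View pics/c1.png

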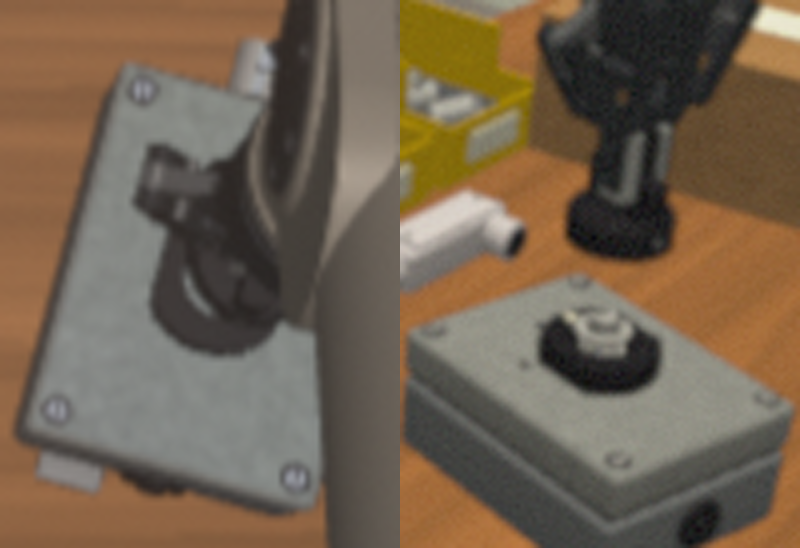

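```bash
cat > kn.py <<'E'
from h import *
import pickle,sys
from scipy.optimize import least_squares
# knob body lower silhouette in side view
def knob(tag,zb,box):
    s=pickle.load(open(tag+"_side.pkl","rb")); x,y,w,h=box
    m=np.uint8(s["color"][y:y+h,x:x+w].max(2)<75)
    cv2.imwrite(f"pics/{tag}_m.png",cv2.resize(m*255,None,fx=6,fy=6,interpolation=cv2.INTER_NEAREST))
    rows=[]
    n,l,st,ce=cv2.connectedComponentsWithStats(m); i=1+st[1:,4].argmax(); m=l==i
    cols=np.where(m.any(0))[0]; 
    low=[(x+u,y+np.where(m[:,u])[0].max()+.5) for u in cols]
    return s,np.array(low,float),cols+x
E
python3 - <<'E'
from kn import *
s,low,cols=knob("c1",.15,(385,172,40,30))
print(low.tolist())
th=np.linspace(0,2*np.pi,240)
for cx,cy,zb in((.5465,-.1423,.1496),):
    P=np.array([[cx+.028*np.cos(t),cy+.028*np.sin(t),z] for t in th for z in(zb,zb+.018)]); q=proj(s,P); print(q.min(0),q.max(0))
E
```

```text
[[392.0, 189.5], [393.0, 190.5], [394.0, 191.5], [395.0, 191.5], [396.0, 192.5], [397.0, 192.5], [398.0, 193.5], [399.0, 193.5], [400.0, 193.5], [401.0, 193.5], [402.0, 193.5], [403.0, 194.5], [404.0, 194.5], [405.0, 194.5], [406.0, 194.5], [407.0, 194.5], [408.0, 194.5], [409.0, 194.5], [410.0, 194.5], [411.0, 194.5], [412.0, 193.5], [413.0, 193.5], [414.0, 193.5], [415.0, 192.5], [416.0, 192.5], [417.0, 190.5]]
[390.27637861 175.48071217] [419.19119137 196.19491999]
```

View pics/c1_m.png

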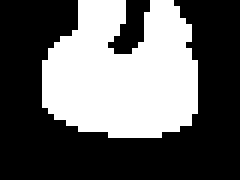

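```bash
python3 - <<'E'
from h import *
import pickle
th=np.linspace(0,2*np.pi,60)
a=[]
for n,x,y in(("side",385,195),("top",395,250)):
    s=pickle.load(open(f"b1_{n}.pkl","rb"));
    im=cv2.resize(s["color"][y:y+40,x:x+40,::-1],None,fx=10,fy=10,interpolation=cv2.INTER_CUBIC)
    k=lambda r,z,col:cv2.polylines(im,[np.int32((proj(s,[[.548+r*np.cos(t),-.1415+r*np.sin(t),z] for t in th])-[x,y]+.5)*10)],True,col,1)
    k(.0063,.106,(0,0,255));k(.015,.098,(0,255,0));k(.032,.091,(255,0,0)); a.append(im)
cv2.imwrite("pics/ov.png",np.hstack(a))
E
```

```text
(no output)
```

View pics/ov.png

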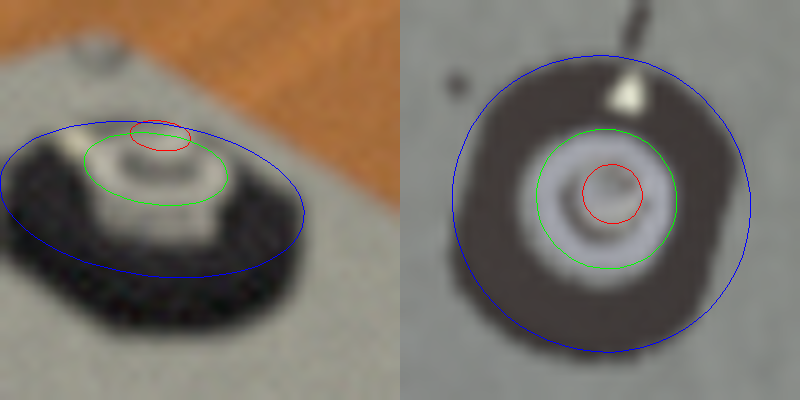

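Call:
drive_tool(
  slide=[
    [1.5,0.5,-8],
    [1.5,0.5,-18],
    [1.5,0.5,-28],
    [1.5,0.5,-35],
    [1.5,0.5,-38],
    [1.5,0.5,-38],
    [1.5,0.5,-38],
  ],
  turn=[
    [0,0,0],
    [0,0,0],
    [0,0,0],
    [0,0,0],
    [0,0,0],
    [0,0,0],
    [0,0,0],
  ],
  gripper=[0,0,0,0,0,0,0],
)

```text
t: 15.95
eef_pos: [0.5488, -0.1419, 0.1027]
tool_rot: [-0.429, -0.561, -0.43, 0.562]
contact_force: [-0.5, 0.7, -2.6]
gripper_width: 0.123
```

```bash
python3 look.py c2 '{"top":(380,230,60,60),"side":(370,170,60,60)}'
```

```text
top scale 6.666666666666667
side scale 6.666666666666667
t 16.05 pos [ 0.549 -0.142  0.103] jaw yaw -105.19 x [-0.  0. -1.] F [-0.1 -0.3 -2.5] T [ 0.01 -0.01 -0.01] w 0.127 q7 [ 0.22  0.41 -0.1   1.9   0.05  0.83 -1.74]
```

View pics/c2.png

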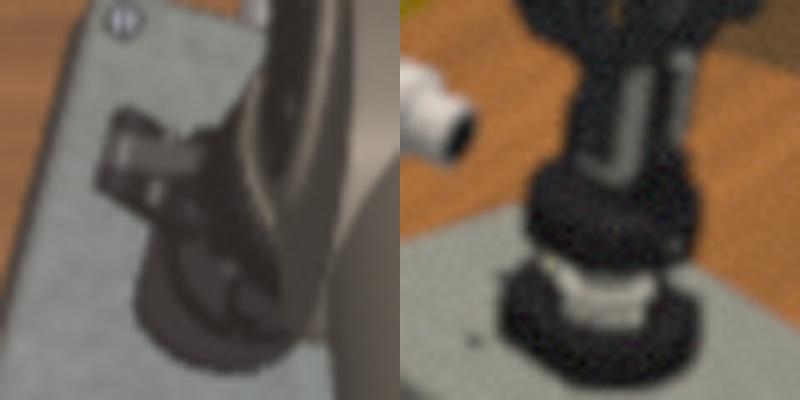

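Call:
drive_tool(
  slide=[
    [0,0,-2],
    [0,0,-4],
    [0,0,-6],
    [0,0,-7],
    [0,0,-8],
    [0,0,-8],
  ],
  turn=[
    [0,0,0],
    [0,0,0],
    [0,0,0],
    [0,0,0],
    [0,0,0],
    [0,0,0],
  ],
  gripper=[0,0,0,0,0,0],
)

```text
t: 16.65
eef_pos: [0.5495, -0.1421, 0.0965]
tool_rot: [0.43, 0.562, 0.429, -0.562]
contact_force: [-5.1, 0.6, 10.3]
gripper_width: 0.123
```

Call:
drive_tool(
  slide=[
    [-0.5,0,-1],
    [-1,0,-1],
    [-1.5,0,-1],
    [-1.5,0,-1],
  ],
  turn=[
    [0,0,0],
    [0,0,0],
    [0,0,0],
    [0,0,0],
  ],
  gripper=[0,0,0,0],
)

```text
t: 17.05
eef_pos: [0.5491, -0.1421, 0.0968]
tool_rot: [0.43, 0.562, 0.429, -0.561]
contact_force: [-0.9, 0.9, 5.1]
gripper_width: 0.12
```

Call:
drive_tool(
  slide=[
    [-0.5,0,2],
    [-1.3,0,2],
    [-1.3,0,2],
    [-1.3,0,0.5],
    [-1.3,0,-1],
    [-1.3,0,-2.5],
    [-1.3,0,-3],
    [-1.3,0,-3],
  ],
  turn=[
    [0,0,0],
    [0,0,0],
    [0,0,0],
    [0,0,0],
    [0,0,0],
    [0,0,0],
    [0,0,0],
    [0,0,0],
  ],
  gripper=[0,0,0,0,0,0,0,0],
)

```text
t: 17.85
eef_pos: [0.5483, -0.1424, 0.0961]
tool_rot: [0.431, 0.563, 0.428, -0.561]
contact_force: [-7.6, 0.2, 18.8]
gripper_width: 0.123
```

```bash
python3 look.py c3 '{"top":(380,230,60,60),"side":(370,170,60,60)}'
```

```text
top scale 6.666666666666667
side scale 6.666666666666667
t 17.95 pos [ 0.5483 -0.1424  0.096 ] jaw yaw -105.22 x [ 0.004 -0.001 -1.   ] F [-6.4  0.5 19.1] T [0.34 1.77 0.07] w 0.124 q7 [ 0.22  0.42 -0.1   1.91  0.05  0.81 -1.74]
```

View pics/c3.png

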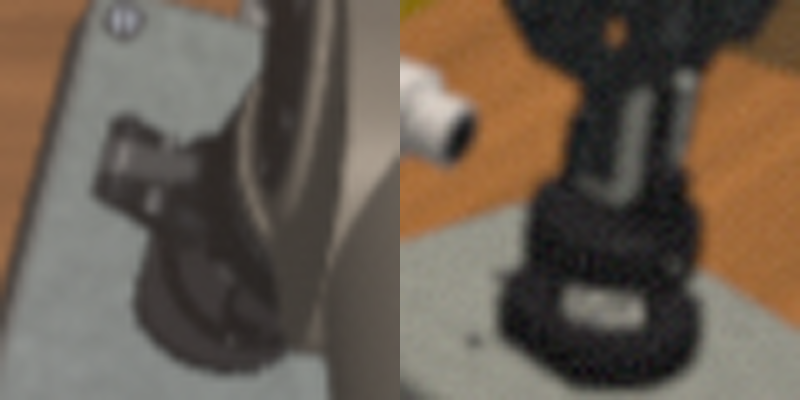

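Call:
drive_tool(
  slide=[
    [0,0,2],
    [1.5,0.7,2.5],
    [2,0.7,2.5],
    [2,0.7,2.5],
    [2,0.7,1],
    [2,0.7,-0.5],
    [2,0.7,-1.5],
    [2,0.7,-1.5],
  ],
  turn=[
    [0,0,0],
    [0,0,0],
    [0,0,0],
    [0,0,0],
    [0,0,0],
    [0,0,0],
    [0,0,0],
    [0,0,0],
  ],
  gripper=[0,0,0,0,0,0,0,0],
)

```text
t: 18.75
eef_pos: [0.5508, -0.1418, 0.0965]
tool_rot: [0.431, 0.563, 0.428, -0.561]
contact_force: [-4.9, 0.5, 15.8]
gripper_width: 0.123
```

```bash
python3 look.py c4 '{"top":(380,230,60,60),"side":(370,170,60,60)}'
```

```text
top scale 6.666666666666667
side scale 6.666666666666667
t 18.85 pos [ 0.5509 -0.1418  0.0965] jaw yaw -105.23 x [ 0.005 -0.001 -1.   ] F [-5.4  2.  15.6] T [ 0.38  1.41 -0.  ] w 0.118 q7 [ 0.22  0.42 -0.1   1.9   0.05  0.82 -1.74]
```

```bash
python3 - <<'E'
from h import *
import pickle
def fitcols(s,x,y,w,h,thr=75):
    m=(s["color"][y:y+h,x:x+w].max(2)<thr)
    return m
def subpix(s,row,x0,x1,lev):
    g=s["color"][row].astype(float).mean(1); 
    xs=np.arange(x0,x1); v=g[x0:x1]
    idx=np.where((v[:-1]-lev)*(v[1:]-lev)<=0)[0]
    return [round(x0+i+(v[i]-lev)/(v[i]-v[i+1]+1e-9),2) for i in idx]
s=pickle.load(open("c4_side.pkl","rb"))
for r in range(197,232,2): print(r,subpix(s,r,378,432,80))
th=np.linspace(0,2*np.pi,360)
y0=np.radians(-15)
def ring(c):
    p=np.array([[.032*np.cos(t),np.clip(.032*np.sin(t),-.027,.027)] for t in th]); R=np.array([[np.cos(y0),-np.sin(y0)],[np.sin(y0),np.cos(y0)]]); p=p@R.T+c
    return np.vstack([np.c_[p,np.full(len(p),z)] for z in(.075,.091)])
def body(c,zb): 
    p=np.array([[.028*np.cos(t),.028*np.sin(t)] for t in th])+c
    return np.vstack([np.c_[p,np.full(len(p),z)] for z in(zb,zb+.018)])
def ext(P,rows):
    h=cv2.convexHull(np.float32(proj(s,P))).reshape(-1,2); o=[]
    for r in rows:
        xs=[]
        for a,b in zip(h,np.roll(h,-1,0)):
            if (a[1]-r)*(b[1]-r)<0: xs.append(a[0]+(r-a[1])/(b[1]-a[1])*(b[0]-a[0]))
        o.append((r,[round(float(v),2) for v in sorted(xs)]))
    return o
print("ring",ext(ring([.548,-.1424]),range(211,230,2)))
print("body",ext(body([.55,-.1418],.106),range(197,213,2)))
q=proj(s,body([.55,-.1418],.106));print(q.min(0),q.max(0)); q=proj(s,ring([.548,-.1424]));print(q.min(0),q.max(0))
for col in (390,395,400,405,410,415): 
    g=s["color"][190:240,col].astype(int).mean(1); print(col,g.astype(int).tolist())
E
```

```text
197 [np.float64(388.48), np.float64(400.3), np.float64(403.41), np.float64(412.14)]
199 [np.float64(387.49), np.float64(412.77)]
201 [np.float64(387.5), np.float64(413.68)]
203 [np.float64(387.31), np.float64(414.12)]
205 [np.float64(387.21), np.float64(413.99)]
207 [np.float64(387.4), np.float64(413.81)]
209 [np.float64(387.64), np.float64(413.03)]
211 [np.float64(385.47), np.float64(411.38)]
213 [np.float64(384.99), np.float64(394.32), np.float64(405.28), np.float64(411.63)]
215 [np.float64(384.39), np.float64(393.94), np.float64(406.44), np.float64(414.16)]
217 [np.float64(384.29), np.float64(394.92), np.float64(406.21), np.float64(414.42)]
219 [np.float64(384.38), np.float64(414.59)]
221 [np.float64(385.63), np.float64(414.3)]
223 [np.float64(388.7), np.float64(413.7)]
225 [np.float64(391.38), np.float64(412.24)]
227 [np.float64(394.62), np.float64(408.96)]
229 []
231 []
ring [(211, [385.12, 409.65]), (213, [384.63, 412.83]), (215, [384.38, 415.05]), (217, [384.13, 415.0]), (219, [383.89, 414.67]), (221, [384.9, 414.33]), (223, [387.82, 413.99]), (225, [390.74, 413.04]), (227, [3
[... 1004 characters left out ...]
42, 139]
405 [72, 66, 62, 57, 58, 53, 45, 34, 23, 21, 26, 26, 30, 29, 35, 31, 39, 27, 33, 22, 23, 24, 39, 83, 119, 130, 135, 131, 108, 67, 44, 32, 33, 31, 20, 29, 22, 34, 78, 124, 143, 142, 142, 142, 139, 143, 143, 143, 143, 142]
410 [81, 82, 79, 75, 58, 44, 34, 31, 22, 29, 29, 24, 28, 23, 29, 31, 31, 35, 48, 57, 48, 42, 38, 34, 37, 39, 39, 37, 42, 43, 42, 33, 24, 19, 26, 28, 60, 101, 130, 144, 145, 145, 140, 141, 145, 144, 142, 141, 142, 141]
415 [114, 112, 111, 109, 105, 106, 107, 109, 114, 116, 114, 107, 107, 102, 101, 103, 103, 104, 103, 110, 125, 137, 138, 138, 120, 106, 102, 101, 97, 99, 100, 110, 116, 123, 135, 138, 141, 141, 144, 140, 146, 142, 143, 141, 140, 141, 142, 141, 140, 140]
```

View pics/c4.png

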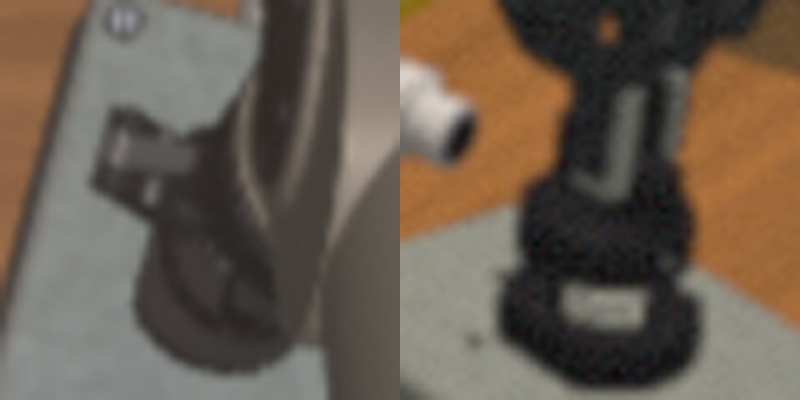

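```bash
python3 - <<'E'
from h import *
import pickle
th=np.linspace(0,2*np.pi,200)
a=[]
for tag,cx,cy in(("c4",.5500,-.1418),("c2",.548,-.142)):
    c=pickle.load(open(f"{tag}_top.pkl","rb")); x,y=395,245
    i=np.clip((c["color"][y:y+40,x:x+40,::-1].astype(float)-30)*3.5,0,255).astype(np.uint8)
    im=cv2.resize(i,None,fx=10,fy=10,interpolation=cv2.INTER_CUBIC)
    zb=.106 if tag=="c4" else .112
    k=lambda cx,cy,r,z,col:cv2.polylines(im,[np.int32((proj(c,[[cx+r*np.cos(t),cy+r*np.sin(t),z] for t in th])-[x,y]+.5)*10)],True,col,1)
    k(.5475,-.141,.032,.091,(255,0,0)); k(cx,cy,.028,zb,(0,255,0)); k(cx,cy,.028,zb+.018,(0,0,255)); a.append(im)
cv2.imwrite("pics/ov2.png",np.hstack(a))
E
```

```text
(no output)
```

View pics/ov2.png

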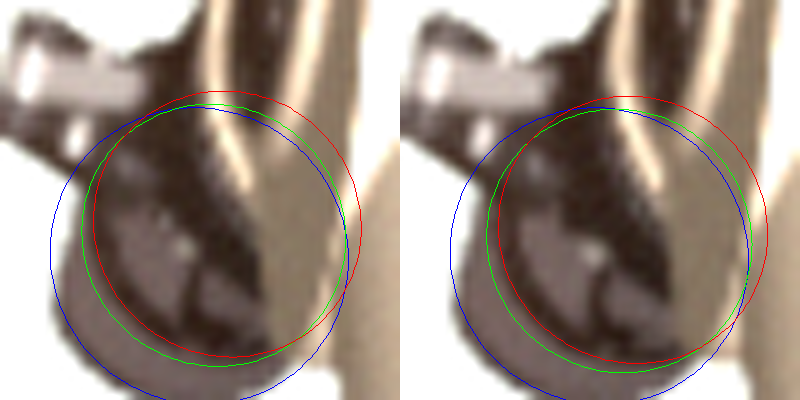

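Call:
drive_tool(
  slide=[
    [0,0,2],
    [-2,1,2.5],
    [-3,1.6,2.5],
    [-3,1.6,2.5],
    [-3,1.6,1],
    [-3,1.6,-0.5],
    [-3,1.6,-1.5],
    [-3,1.6,-1.5],
  ],
  turn=[
    [0,0,0],
    [0,0,0],
    [0,0,0],
    [0,0,0],
    [0,0,0],
    [0,0,0],
    [0,0,0],
    [0,0,0],
  ],
  gripper=[0,0,0,0,0,0,0,0],
)

```text
t: 19.65
eef_pos: [0.5478, -0.14, 0.0953]
tool_rot: [0.431, 0.563, 0.428, -0.561]
contact_force: [-2.9, 0.9, 4.8]
gripper_width: 0.125
```

```bash
python3 look.py c5 '{"top":(380,230,60,60),"side":(370,170,60,60)}'
```

```text
top scale 6.666666666666667
side scale 6.666666666666667
t 19.75 pos [ 0.5478 -0.1401  0.0953] jaw yaw -105.23 x [ 0.005 -0.001 -1.   ] F [-3.   0.4  4.6] T [ 0.36  0.58 -0.03] w 0.123 q7 [ 0.22  0.42 -0.1   1.91  0.05  0.81 -1.75]
```

View pics/c5.png

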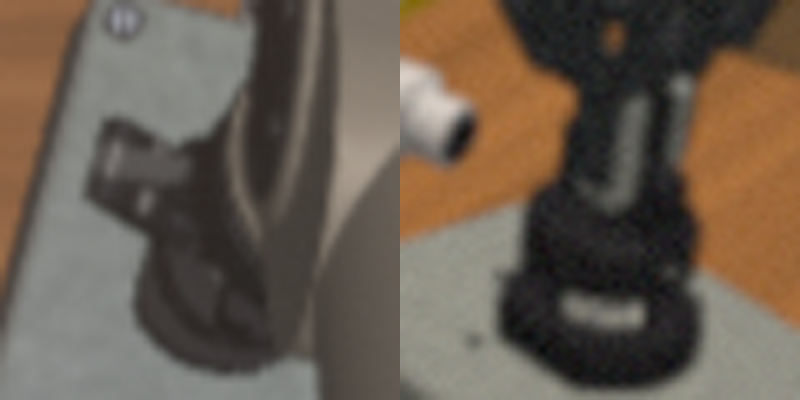

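Call:
drive_tool(
  slide=[
    [-0.4,0,-0.5],
    [-0.8,0,-1],
    [-0.8,0,-2],
    [-0.8,0,-2],
  ],
  turn=[
    [0,-0.002,0],
    [0,-0.005,0],
    [0,-0.005,0],
    [0,-0.005,0],
  ],
  gripper=[0,0,0,0],
)

```text
t: 20.15
eef_pos: [0.5469, -0.1395, 0.0928]
tool_rot: [0.432, 0.564, 0.427, -0.559]
contact_force: [-0.7, 2.1, -0.7]
gripper_width: 0.128
```

```bash
python3 look.py c6 '{"top":(380,230,60,60),"side":(370,170,60,60)}'
```

```text
top scale 6.666666666666667
side scale 6.666666666666667
t 20.25 pos [ 0.5469 -0.1395  0.0929] jaw yaw -105.2 x [ 0.01 -0.   -1.  ] F [-0.3  2.3 -1.7] T [0.65 0.09 0.02] w 0.125 q7 [ 0.22  0.42 -0.1   1.92  0.05  0.8  -1.75]
```

Call:
drive_tool(
  slide=[
    [0,0,-0.5],
    [0,0,-1.5],
    [0,0,-2.5],
    [0,0,-3.5],
    [0,0,-3.5],
  ],
  turn=[
    [0,0.005,0],
    [0,0.01,0],
    [0,0.01,0],
    [0,0.01,0],
    [0,0.01,0],
  ],
  gripper=[0,0,0,0,0],
)

```text
t: 20.75
eef_pos: [0.5467, -0.1394, 0.0892]
tool_rot: [-0.429, -0.561, -0.43, 0.562]
contact_force: [-1.0, 2.7, -1.2]
gripper_width: 0.127
```

```bash
python3 look.py c7 '{"top":(380,230,60,60),"side":(370,170,60,60)}'
```

```text
top scale 6.666666666666667
side scale 6.666666666666667
t 20.85 pos [ 0.5467 -0.1394  0.0892] jaw yaw -105.2 x [-0.001 -0.    -1.   ] F [-0.3  3.1 -2.3] T [0.67 0.2  0.  ] w 0.125 q7 [ 0.22  0.43 -0.1   1.91  0.06  0.8  -1.75]
```

View pics/c7.png

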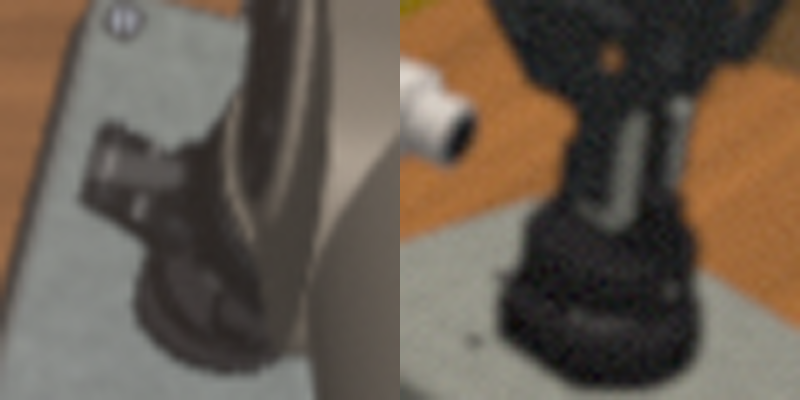

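Call:
drive_tool(
  slide=[
    [0,0.4,-1],
    [0,0.4,-2.5],
    [0,0.4,-4],
    [0,0.4,-5.5],
    [0,0.4,-6.5],
    [0,0.4,-6.5],
    [0,0.4,-6.5],
  ],
  turn=[
    [0,0,0],
    [0,0,0],
    [0,0,0],
    [0,0,0],
    [0,0,0],
    [0,0,0],
    [0,0,0],
  ],
  gripper=[0,0,0,0,0,0,0],
)

```text
t: 21.55
eef_pos: [0.5468, -0.1393, 0.0841]
tool_rot: [-0.43, -0.562, -0.429, 0.562]
contact_force: [-5.6, 1.9, 11.5]
gripper_width: 0.124
```

```bash
python3 look.py c8 '{"top":(380,230,60,60),"side":(370,170,60,60)}'
```

```text
top scale 6.666666666666667
side scale 6.666666666666667
t 21.65 pos [ 0.5468 -0.1393  0.0841] jaw yaw -105.22 x [-0.    -0.001 -1.   ] F [-7.   2.7 12.4] T [ 0.55  1.35 -0.01] w 0.119 q7 [ 0.21  0.43 -0.1   1.92  0.06  0.79 -1.75]
```

View pics/c8.png

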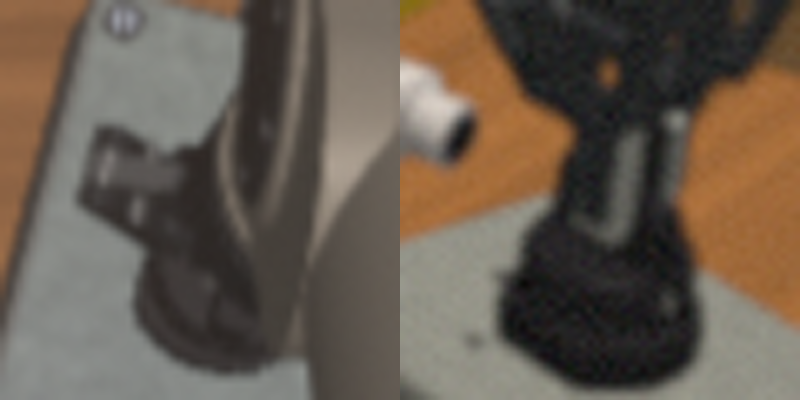

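Call:
drive_tool(
  slide=[
    [-0.3,0,-1.5],
    [-0.6,0,-2.5],
    [-0.6,0,-3],
    [-0.6,0,-3],
    [-0.6,0,-3],
  ],
  turn=[
    [0,0,0],
    [0,0,0],
    [0,0,0],
    [0,0,0],
    [0,0,0],
  ],
  gripper=[0,0,0,0,0],
)

```text
t: 22.15
eef_pos: [0.5469, -0.1394, 0.084]
tool_rot: [0.43, 0.562, 0.429, -0.562]
contact_force: [-8.7, 3.5, 24.1]
gripper_width: 0.126
```

```bash
python3 look.py c9 '{"top":(380,230,60,60),"side":(370,170,60,60)}'; for i in 1 2; do python3 -c "
from h import *
bot.read_camera('top');o=bot.get_obs();print(o['t'],o['eef_pos'],o['contact_force'])"; done
```

```text
top scale 6.666666666666667
side scale 6.666666666666667
t 22.25 pos [ 0.5469 -0.1394  0.084 ] jaw yaw -105.23 x [ 0.002 -0.001 -1.   ] F [-9.4  3.5 24.8] T [0.92 2.13 0.04] w 0.122 q7 [ 0.21  0.43 -0.1   1.92  0.06  0.79 -1.75]
22.3 [ 0.54692571 -0.13935015  0.08395933] [-9.69830181  2.9745433  23.0629822 ]
22.35 [ 0.54692237 -0.1393648   0.08395982] [-9.59358236  4.30919099 24.09892629]
```

View pics/c9.png

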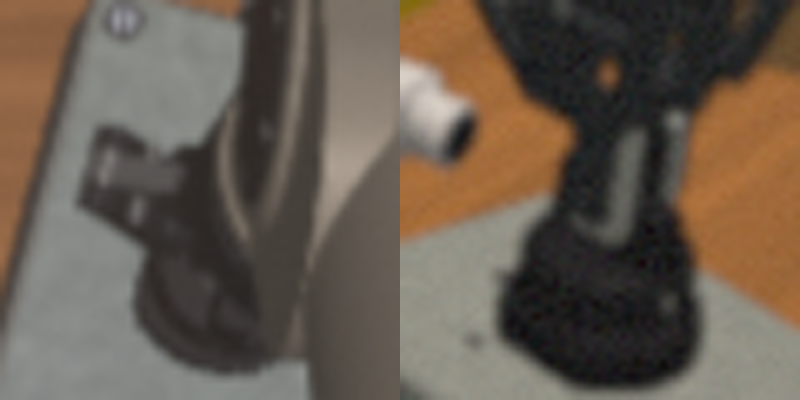

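```bash
python3 -c "
from station import bot
print(bot.hand_in()); o=bot.get_obs(); print(o['t'],o['eef_pos'],o['contact_force'],o['gripper_width'])"
```

```text
the job is handed in; nothing more can be done
None
the job is handed in; nothing more can be done
```

The lock ring is turned to its stop, the knob is on the D-shaft pressed fully home, and I handed the job in with the gripper still holding it down. `hand_in` gives no verdict. The clock was at about 22.4 s.

**Lock ring:** I turned it clockwise until the wrist torque rose to about 1.7 N m. The pictures then showed the pip at the long mark. Once the knob was on, the arm and knob hid the pip, so I could not look at it again. By the given dimensions the knob at home stays 2 mm clear of the ring.

**Knob:** I gripped it by its bar and turned it so the jaw angle was −105.2°, against −105° for the shaft's flat. It caught on the shaft end in the first four tries, until I corrected its position sideways by about 3 mm from the pictures.

**Fully home:** In the last check, raising the upward force from about 12 to 24 N moved the tool only 0.1 mm, so the knob is against the hard stop. That height, a reported 0.084 m, matches the one I worked out beforehand for fully home. The gripper was still closed on the bar with an 80 N squeeze.

**Checks that disagreed:**
- The reported tool height is about 30–35 mm below where the fingertips really are. I worked from the pictures and from contact instead.
- The two cameras differ by about 1.5 mm on the shaft's position.
- A side force of about 10 N remained on the tool at the end.

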